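Pack the lamp-holder kit and shut its drawer

ROBOT

A 6-joint arm with a two-finger parallel gripper is mounted at the origin on the work surface. World frame = base frame: x ahead of the robot, y to its left, z up, the work surface at z = 0. Lengths are in m, angles in degrees, forces in N, time in s.
With the tool pointing down it reaches from about 0.375 to 0.9 m from the base axis. Payload 3.1 kg.
Tool frame: the origin (TCP) lies at the very end of the fingers, on their centre line; the grasp point (between the pads) lies 19 mm behind it; z points along the fingers, y is the line along which they close (so a half turn about z gives the same grasp; the last joint's range is limited). The gripper opens to 87 mm and grips with 3 to 60 N. Pads are 19 mm wide; open, the fingers measure 117 mm over their backs; the gripper's body (75 mm by 190 mm) begins 51 mm behind the grasp point.
Start: joints at [61.851, 30.224, 82.088, -0, 67.689, -10.227], TCP at [0.192, 0.595, 0.184] pointing down, gripper open.
Joint ranges: [-176.69, 176.69], [-43.24, 126.21], [12.49, 139.97], [-82, 262], [0, 151.66], [-163.58, 163.58]. Speed limits (degrees/s): [159.86, 159.86, 180, 180, 180, 180].

INTERFACE

Orientations are given as a 3x3 rotation matrix whose columns are the frame's x, y, z axes.
In Python, from rig import readout, viewer, ticket gives the robot as it stands.
- The arm moves only by the tool send_rows, never from a script. Its argument "moves" is a list of rows, each a list of 6 numbers: the shift along the tool's x, y, z in units of 250 mm (1.0 is 250 mm), then the turn, a rotation vector about the tool's x, y, z in units of 90 degrees (1.0 is 90 degrees). A call has 1 to 12 rows; each row is the pose to reach, as a shift and turn from the pose commanded when the call began, along the tool's axes at that moment; what a row does not reach only later rows make up. A row lasts 1/10 s, in which the tool goes at most 50 mm and 8.59 degrees, less where a joint would pass 70% of its speed; a pose out of reach is approached as far as the arm can. A call with a number of a shift or a turn outside -1 to 1 is refused whole. A call with a gripper value outside its range is refused whole. "grip" is the opening, from 0 (shut) to 1 (fully open), set as the call begins (left out, the last holds). The fingers move at their own pace and stop on an object; the grip force is fixed at half the most. Time passes only in rows, so rows that repeat a pose let the fingers close. It gives the time, the measured TCP pose, the force, the opening and the grip force at its end, in the units of the state.
- readout.read_state(): the state, without advancing time (a new reading comes with each control period).
- viewer.capture(name): name is "side" or "top" or "wrist"; returns (picture, depth): 384x512x3 uint8, red, green, blue; 384x512 float32, m along the optical axis (not along the pixel's ray), 0 where there is no reading.
- viewer.camera_info(name): a dict with "fx", "fy", "cx", "cy" (pixels), "R" (3x3) and "t" (3): a world point X has camera coordinates R X + t; the wrist camera has in their place "tool_from_camera" (4x4, takes a point from camera to tool coordinates, whose origin is the TCP and whose axes are the flange's). Camera axes: x right, y down, z forward; pixel columns grow to the right and rows downward; lengths in m; the calibration is good to about 2 mm. A picture is of the moment at which its call begins: read the wrist's pose just before it. camera_info takes no time and is no camera call.
- ticket.hand_in(): hands the job in; it is judged then, once.
The state is a dict: "time_s": time; "joint_positions": joint angles; "qvel": joint speeds; "tau": joint torques, N m; "position": TCP position; "tcp_rot": TCP orientation; "force": force on the tool from outside, world axes, zero at the start; "moment": the same for the moment, N m; "opening": opening from 0.0 (shut) to 1.0 (fully open); "grasp_force": force on a finger pad.
Only numpy, scipy, OpenCV 4.12 (cv2) and the standard library are available. Lean on these libraries where they do the work, as an engineer would, in place of code of your own. Each camera call takes 0.05 s, during which the arm holds its last target. There are 200 camera calls.

TASK

Pack up the lamp rig's kit: pull the kit drawer right out, lay every spare lamp holder lying on the desk in a cradle of its own with its square base plate towards the back of the drawer, lay the screwdriver in the saddles at the front, and then push the drawer home until it clicks in and sits flush. Leave the other things on the desk where they are.

Things in the scene. Friction and masses are not known exactly. Their poses are not given: they have to be found in the camera images.
- holder0: white lamp holder, 96 mm long, 110 g, lying on its side: square base plate 43 x 43 x 6 mm at one end, neck 28 mm across, bell mouth 43 mm across and 40 mm long at the other end. Origin on the axis in the neck (grip here), 44 mm from the plate's back, 52 mm from the mouth's rim, 21.5 mm over the desk; +x along the axis to the plate. The neck is bare from x = -12 to +32 mm. May be absent (None)
- holder1: another lamp holder, like holder0; may be absent. CRADLES: five side by side in the drawer. When seated in one, a holder's origin is 197 mm to +x of drawer_handle and 20 mm lower (55 mm over the desk), at y = -112, -56, 0, 56 or 112 mm, its +x along the drawer's +x. White combs with 45-degree notches carry neck and mouth and centre a holder let go up to 15 mm aside
- holder2: another lamp holder, like holder0; may be absent. The comb under the neck is 12 mm thick, its middle 221 mm to +x of drawer_handle, peaks 7 mm over the seated axis; the comb under the mouth is 20 mm thick, its middle 165 mm to +x, peaks 3 mm below the axis. The base plate hangs between the neck comb and a cross wall 249 mm to +x: 8 mm of play either way along x
- holder3: another lamp holder, like holder0; may be absent. Round a seated neck, from 18 mm to +x to 22 mm to -x of the holder's origin, fingers have room down to the drawer floor, 33 mm below the axis; neighbouring necks leave 28 mm between them
- holder4: another lamp holder, like holder0; may be absent. Holders are lowered in from above; the drawer must be out by 0.21 or more, or the unit's top is in the way of the base plates (right out, a seated plate is 19 mm in front of the unit)
- driver: screwdriver, 80 g: square black handle 90 x 22 x 22 mm, then a steel shaft 60 mm long, 6 mm thick. Origin at the handle's centre, 11 mm over what it lies on; +x along the handle to the blade. Centre of mass 10 mm from the origin towards the blade. Seated in its saddles, the origin is 96.5 mm to +x of drawer_handle, y = 0, 22 mm lower (53 mm over the desk), the handle along y, blade either way
- drawer (a joint): how far the kit drawer is out, m: 0 fully home, 0.225 outer stop; starts part-way out. It moves at 1 to 2 N and stays where left. In the last 13 mm a spring ball catch takes about 13 N to pass (most at 11 mm); from about 4 mm it draws the drawer home and holds it at 0, where it meets a rigid stop
- drawer_handle (a point): middle of the drawer's bar handle: level steel bar 11 mm thick, 120 mm long, 75 mm over the desk, its middle 35 mm off the drawer's black front panel, on posts 51 mm either side. Frame of the drawer, moving with it: +x into the unit (the way to push), y along the bar, z up. Panel 15 mm thick, its top 92 mm over the desk
- drawer_front (a point): middle of the front panel's top edge, at its outer face, 35 mm to +x of drawer_handle; same frame. SADDLES for the screwdriver: two, white, 12 mm wide, 30 mm either side of y = 0, flat bottoms 42 mm over the desk; sloping sides, 27 mm apart at the bottom, 47 at the top, guide the handle in. Fingers have 29 mm before and behind the handle, down to 22 mm over the desk
- unit_front (a point): middle of the top front edge of the low grey steel drawer unit (300 mm deep, 325 wide, 105 high) that holds the drawer; same frame directions as drawer_handle, does not move. A closed laptop and a green power supply stand on the unit, 80 mm and more behind this edge, up to 185 mm over the desk. A white column and a green flask, 120 and 210 mm high, stand on the desk 0.8 m and more from the robot
- mouse: bystander: black computer mouse 105 x 60 x 34 mm; origin at the centre of its underside
- phone: bystander: black telephone lying flat, 150 x 70 x 9 mm; origin at the centre of its underside
- ring0: bystander: white printed ring lying flat, 46 mm across, 22 mm high; origin at the centre of its underside
- ring1: bystander: another such ring
- notes: bystander: pad of yellow notes 76 x 76 x 18 mm; origin at the centre of its underside
Mind the look-alikes: they are no part of the job. What is shaped like the holder1 but blue or yellow is not meant.

How it is judged:
By the outcome, as a careful person would: the job done as asked, in the order asked, and still so for the second after the job is handed in, with the robot touching nothing.
Of holder0, holder1, holder2, holder3, holder4 only 3 to 5 are there at a start; the rules pass over those that are not, and their reading is None.
At some moment in a run one of holder0, holder1, holder2, holder3, holder4 may be knocked a few centimetres aside while the robot is not near it.
Once in a run the grip may slacken for a moment while it holds something.
It also fails if it takes over 210 s, if anything falls off the work surface, if the arm or the gripper's body presses on something with over 40 N, if the wrist force passes 120 N, or if a joint passes its speed limit or range.

## Working session

There is one attempt and no reset: what is moved stays moved. The work goes in short steps, Python scripts to look and compute and a tool call to move; the robot and the scene stay as the last step left them, time stands still between calls to the robot, and variables do not carry over. Pictures are saved under pics/ and viewed, at most 14 in all, crops included, and the job is handed in when it is done.

Besides the shell and the picture viewer there is one more tool, called as name([rows], argument=value, ...), one row to a line, values as JSON. send_rows: Moves the arm, as the interface text tells. Shifts and turns lie within -1 to 1; 1 stands for 250 mm of shift or 90 degrees of turn. Its arguments: {"type":"object","properties":{"moves":{"type":"array"},"grip":{"type":"number"}},"required":["moves"]}

```bash
ls; mkdir -p pics; cat > h.py <<'E'
import numpy as np, cv2
from rig import readout, viewer, ticket
def cap(name,fn=None):
    s=readout.read_state(); p,d=viewer.capture(name); ci=viewer.camera_info(name)
    if fn: cv2.imwrite('pics/'+fn,p[:,:,::-1])
    return s,p,d,ci
def cam_pose(name,ci,s):
    if name!='wrist':
        R=np.array(ci['R']);t=np.array(ci['t']); return R.T,-R.T@t
    T=np.array(ci['tool_from_camera']);Rt=np.array(s['tcp_rot']);p=np.array(s['position'])
    return Rt@T[:3,:3],Rt@T[:3,3]+p
def cloud(name,ci,s,d):
    R,o=cam_pose(name,ci,s); v,u=np.mgrid[:d.shape[0],:d.shape[1]]
    P=np.stack([(u-ci['cx'])/ci['fx']*d,(v-ci['cy'])/ci['fy']*d,d],-1)
    return P@R.T+o
def ray(name,ci,s,u,v,z):
    R,o=cam_pose(name,ci,s); r=R@np.array([(u-ci['cx'])/ci['fx'],(v-ci['cy'])/ci['fy'],1.])
    return o+r*(z-o[2])/r[2]
E
python3 - <<'E'
from h import *
for n in ['top','side','wrist']:
    s,p,d,ci=cap(n); cv2.imwrite(f'pics/{n}0.png',p[:,:,::-1]); np.savez(f'{n}0.npz',p=p,d=d)
    R,o=cam_pose(n,ci,s); print(n,o.round(3),R[:,2].round(2),ci['fx'])
print(s['position'],np.array(s['tcp_rot']).round(3),s['opening'])
im=cv2.imread('pics/top0.png'); cv2.imwrite('pics/top0b.png',cv2.resize(im,(800,600)))
im=cv2.imread('pics/side0.png'); cv2.imwrite('pics/side0b.png',cv2.resize(im,(800,600)))
E
```

```text
pics
top [ 0.356 -0.091  1.587] [ 0.09  0.   -1.  ] 395.0546801660898
side [0.37  0.667 0.857] [ 0.11 -0.7  -0.71] 346.9916692439165
wrist [0.124 0.617 0.384] [ 0.25 -0.08 -0.96] 292.8472089570601
[0.19193726 0.59402514 0.18305227] [[-0.951  0.308 -0.001]
 [ 0.308  0.951 -0.002]
 [ 0.    -0.002 -1.   ]] 1.0011339979068816
```

View pics/top0b.png

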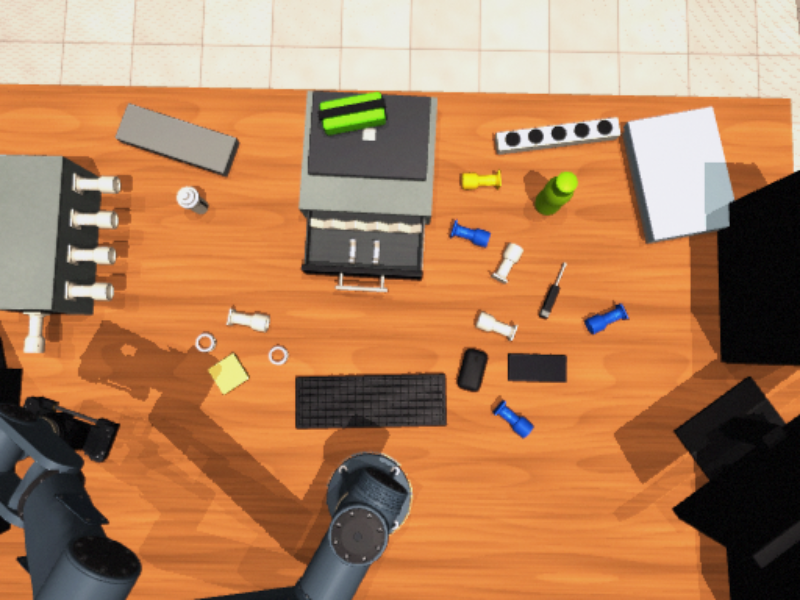

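View pics/side0b.png

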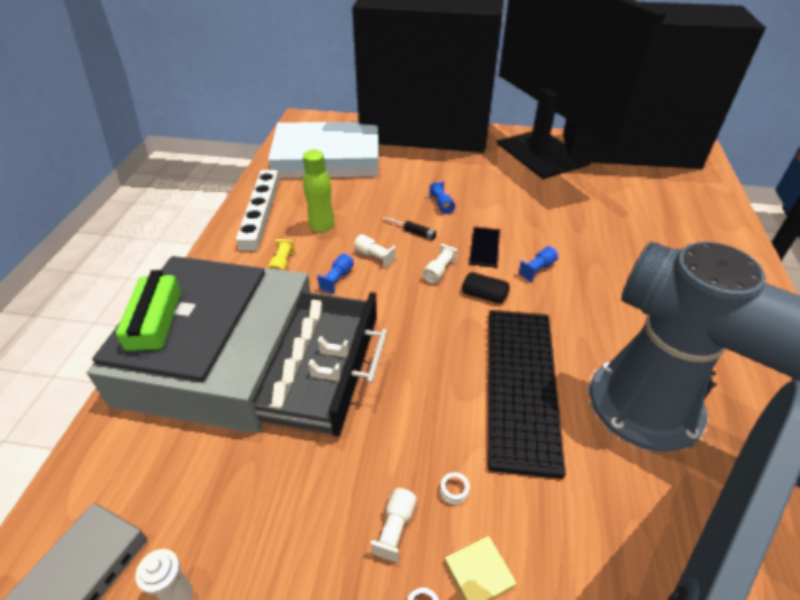

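The top view shows three candidate white holders lying on the desk, at (248,319), (507,262) and (497,325). The blue ones at (470,233), (606,319) and (514,418) and the yellow one at (481,180) are look-alikes. The white ones at (35,332) and (95,185..292) seem to be mounted on the rig at left, so I'll check their heights. The driver is at (552,292) and the drawer is part-way out.

```bash
cat >> h.py <<'E'
def holders(name,s,p,d,ci,xr=(0.3,0.95),yr=(-0.6,0.6),zmax=0.06,minA=150,verbose=True):
    """white blobs -> (origin xy, axis angle deg to plate, area, h)"""
    hsv=cv2.cvtColor(p,cv2.COLOR_RGB2HSV); P=cloud(name,ci,s,d)
    m=((hsv[...,1]<70)&(hsv[...,2]>110)&(P[...,2]>0.004)&(P[...,2]<zmax)&(P[...,0]>xr[0])&(P[...,0]<xr[1])&(P[...,1]>yr[0])&(P[...,1]<yr[1])&(d>0)).astype(np.uint8)
    m=cv2.morphologyEx(m,cv2.MORPH_CLOSE,np.ones((3,3)))
    n,l,st,c=cv2.connectedComponentsWithStats(m); out=[]
    for i in range(1,n):
        if st[i,4]<minA: continue
        v,u=np.nonzero(l==i); q=np.array([ray(name,ci,s,a,b,0.0215) for a,b in zip(u,v)])[:,:2]
        r=cv2.minAreaRect((q*1000).astype(np.float32)); B=cv2.boxPoints(r)/1000; e=[B[1]-B[0],B[2]-B[1]]
        e=max(e,key=np.linalg.norm); a=e/np.linalg.norm(e); ctr=np.array(r[0])/1000; nrm=np.array([-a[1],a[0]])
        t=(q-ctr)@a; w=(q-ctr)@nrm
        prof=[np.ptp(w[(t>=k)&(t<k+.008)]) if ((t>=k)&(t<k+.008)).sum()>1 else 0 for k in np.arange(-.052,.052,.008)]
        # wide bell side: bell 40mm long vs plate 6mm; mass centroid shifts to bell
        if np.mean(t)>0: a=-a; prof=prof[::-1]
        org=ctr+a*0.004
        out.append((org,np.degrees(np.arctan2(a[1],a[0]))))
        if verbose: print(name,'px',c[i].round(0),'A',st[i,4],'org',org.round(4),'ang',out[-1][1].round(1),'size',np.round(sorted(r[1]),0),'hmax',np.percentile(P[l==i][:,2],95).round(3),(np.array(prof)*1000).round())
    return out
E
python3 - <<'E'
from h import *
s=readout.read_state()
for n in ['top','side']:
    z=np.load(n+'0.npz'); ci=viewer.camera_info(n); p,d=z['p'],z['d']
    holders(n,s,p,d,ci,yr=(-.6,.9),zmax=.2,minA=80)
    P=cloud(n,ci,s,d)
    if n=='top':
        for (u,v) in [(35,332),(35,320),(100,185),(95,219)]: print('rig',P[int(v*.64),int(u*.64)].round(3))
        for (u,v) in [(360,225),(420,270),(305,268),(365,270),(363,290),(362,289),(340,289),(385,289),(305,205),(432,215),(370,211),(302,160),(437,160),(552,292),(563,265),(543,316)]: print((u,v),P[round(v*.64),round(u*.64)].round(3))
        # driver: dark / steel region
        hsv=cv2.cvtColor(p,cv2.COLOR_RGB2HSV)
        for i in range(160,212,2): 
            row=p[i,340:366].astype(int).sum(1); 
ci=viewer.camera_info('top'); p=np.load('top0.npz')['p']
crop=p[140:245,285:385,::-1]; a=cv2.resize(crop,None,fx=5,fy=5,interpolation=cv2.INTER_CUBIC)
b=cv2.resize(p[165:270,0:60,::-1],None,fx=5,fy=5,interpolation=cv2.INTER_CUBIC)
cv2.imwrite('pics/crop1.png',np.hstack([a,b]))
E
```

```text
top px [235. 120.] A 2184 org [0.8519 0.0262] ang 87.9 size [274. 341.] hmax 0.11 [87. 87. 87. 87. 87. 87. 87. 87. 87. 87. 87. 83. 87.]
top px [114.  90.] A 1566 org [0.9046 0.5299] ang 73.0 size [ 98. 301.] hmax 0.046 [93. 97. 94. 97. 97. 94. 97. 94. 97. 94. 90. 89. 86.]
top px [350.  88.] A 598 org [ 0.9266 -0.4611] ang -81.2 size [ 56. 293.] hmax 0.044 [51. 51. 51. 56. 55. 51. 51. 56. 51. 51. 51. 51. 47.]
top px [ 18. 151.] A 3877 org [0.5935 0.8818] ang -176.0 size [159. 516.] hmax 0.195 [145. 145. 140. 140. 140. 140. 140. 140. 140. 136. 136. 136. 136.]
top px [ 61. 117.] A 282 org [0.775  0.7219] ang -93.6 size [ 49. 124.] hmax 0.142 [41. 41. 29. 29. 29. 29. 29. 29. 38. 38. 38. 38. 37.]
top px [121. 127.] A 186 org [0.7322 0.4775] ang -151.4 size [54. 80.] hmax 0.118 [ 0. 18. 45. 50. 52. 52. 45. 39. 29. 21. 21. 13.  0.]
top px [ 60. 140.] A 277 org [0.6815 0.721 ] ang -92.4 size [ 48. 124.] hmax 0.145 [41. 41. 37. 25. 25. 25. 25. 37. 37. 37. 37. 37. 37.]
top px [235. 144.] A 441 org [0.6802 0.0247] ang 89.4 size [ 34. 294.] hmax 0.053 [21. 21. 21. 21. 21. 21. 21. 21. 24. 21. 21.
[... 2438 characters left out ...]
0.]
side px [207. 237.] A 212 org [0.6247 0.0371] ang -2.4 size [45. 72.] hmax 0.059 [ 0.  0. 35. 43. 40. 32. 28. 31. 38. 35. 28.  0.  0.]
side px [291. 313.] A 160 org [0.3451 0.2365] ang -104.1 size [45. 53.] hmax 0.024 [ 0.  0.  0. 27. 37. 41. 45. 43. 41. 24.  0.  0.  0.]
side px [252. 335.] A 642 org [0.4341 0.3079] ang -98.4 size [ 45. 112.] hmax 0.044 [42. 41. 26. 26. 26. 26. 29. 37. 40. 40. 40. 39. 36.]
side px [ 50. 357.] A 2577 org [0.8897 0.4515] ang 73.0 size [102. 157.] hmax 0.043 [100. 100.  97.  99. 100. 100.  99.  98. 100. 100. 102.  85.  69.]
side px [104. 369.] A 818 org [0.7488 0.4525] ang 136.8 size [57. 96.] hmax 0.118 [23. 44. 54. 56. 57. 56. 50. 47. 40. 40. 32. 21.  7.]
```

View pics/crop1.png

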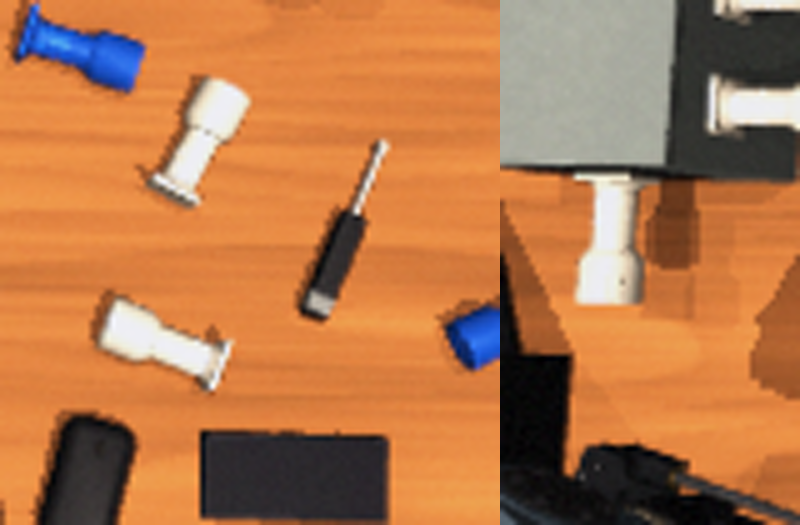

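The crop confirms three white holders: A at top px (248,319), B at (497,325) and C at (507,262). Each has a plate and a bell and is 45 mm high, so they match. The rig's white ones are 120–145 mm up on a box, so they are mounted and not loose. The driver's handle is near full-image px (352,193) with the blade to the upper right. Next I measure the drawer and driver.

```bash
cat >> h.py <<'E'
def rot(phi,):
    c,s=np.cos(np.radians(phi)),np.sin(np.radians(phi)); return np.array([[c,s,0],[s,-c,0],[0,0,-1]])
def plan(*wps):
    """wps: (x,y,z,phi) successive targets; prints each from the previous (first from state)"""
    s=readout.read_state(); p=np.array(s['position']); R=np.array(s['tcp_rot'])
    from scipy.spatial.transform import Rotation as Ro
    for w in wps:
        Rn=rot(w[3]); sh=R.T@(np.array(w[:3])-p)/.25; rv=Ro.from_matrix(R.T@Rn).as_rotvec(degrees=True)/90
        n=int(np.ceil(max(np.linalg.norm(sh)*5,np.linalg.norm(rv)*90/8.59)))
        print(w,'->',sh.round(4).tolist(),rv.round(4).tolist(),'rows',n); p=np.array(w[:3]);R=Rn
def st():
    s=readout.read_state(); R=np.array(s['tcp_rot']); print('t',round(s['time_s'],2),np.round(s['position'],4),'phi',np.degrees(np.arctan2(R[1,0],R[0,0])).round(2),'tilt',np.degrees(np.arccos(-R[2,2])).round(2),'F',np.round(s['force'],1),'op',round(s['opening'],3),'gf',np.round(s['grasp_force'],1),'j6',round(s['joint_positions'][5],1))
def drawer(s,p,d,ci):
    hsv=cv2.cvtColor(p,cv2.COLOR_RGB2HSV); P=cloud('top',ci,s,d)
    m=(hsv[...,1]<70)&(hsv[...,2]>110)&(P[...,0]>.36)&(P[...,0]<.66)&(abs(P[...,1]-.02)<.1)&(P[...,2]>.062)&(P[...,2]<.1)
    v,u=np.nonzero(m); q=np.array([ray('top',ci,s,a,b,.079) for a,b in zip(u,v)])[:,:2]
    med=np.median(q[:,0]); k=abs(q[:,0]-med)<.008; q=q[k]; f=np.polyfit(q[:,1],q[:,0],1)
    print('bar n',len(q),'y',q[:,1].min().round(4),q[:,1].max().round(4),'x mean',q[:,0].mean().round(4),'yaw',np.degrees(-np.arctan(f[0])).round(2))
def driver(s,p,d,ci,c):
    P=cloud('top',ci,s,d); g=p.max(-1)
    m=(((g<75))&(np.hypot(P[...,0]-c[0],P[...,1]-c[1])<.085)).astype(np.uint8)
    n,l,sta,cc=cv2.connectedComponentsWithStats(m); i=1+np.argmax(sta[1:,4]); v,u=np.nonzero(l==i)
    q=np.array([ray('top',ci,s,a,b,.015) for a,b in zip(u,v)])[:,:2]; r=cv2.minAreaRect((q*1000).astype(np.float32))
    print('driver dark',cc[i].round(),r)
E
python3 - <<'E'
from h import *
s=readout.read_state(); z=np.load('top0.npz'); ci=viewer.camera_info('top'); p,d=z['p'],z['d']
drawer(s,p,d,ci); driver(s,p,d,ci,(.5,-.45))
for y in (352,192): pass
print('handle tail',ray('top',ci,s,285+315/5,140+315/5,.012).round(4),'handle/shaft',ray('top',ci,s,285+358/5,140+212/5,.011).round(4),'tip',ray('top',ci,s,285+382/5,140+140/5,.008).round(4))
P=cloud('top',ci,s,d)
# unit front edge: z jump near x~.69..,per column
for u in range(200,272,10):
    col=P[100:180,u]; up=col[(abs(col[:,2]-.105)<.012)&(col[:,0]<.8)]; pn=col[(abs(col[:,2]-.092)<.012)&(col[:,0]<.6)]
    print(u,'unit edge',up[np.argmin(up[:,0])].round(3) if len(up) else None,'panel',(pn[:,0].min().round(3),pn[:,0].max().round(3),pn[0,1].round(3)) if len(pn) else None)
st(); plan((.42,.3,.25,95),(.508,.025,.2,90),(.508,.025,.056,90))
E
```

```text
bar n 80 y -0.0354 0.0878 x mean 0.5117 yaw -2.44
driver dark [351. 191.] ((492.93798828125, -448.370849609375), (23.029191970825195, 88.53289794921875), 63.60133743286133)
handle tail [ 0.4517 -0.4373  0.012 ] handle/shaft [ 0.5351 -0.4723  0.011 ] tip [ 0.5942 -0.4926  0.008 ]
200 unit edge [0.702 0.149 0.097] panel (np.float64(0.551), np.float64(0.564), np.float64(0.146))
210 unit edge [0.56  0.106 0.093] panel (np.float64(0.55), np.float64(0.563), np.float64(0.107))
220 unit edge [0.698 0.071 0.1  ] panel (np.float64(0.549), np.float64(0.56), np.float64(0.068))
230 unit edge [0.696 0.033 0.097] panel (np.float64(0.547), np.float64(0.562), np.float64(0.031))
240 unit edge [ 0.696 -0.005  0.1  ] panel (np.float64(0.546), np.float64(0.559), np.float64(-0.008))
250 unit edge [ 0.694 -0.044  0.096] panel (np.float64(0.544), np.float64(0.555), np.float64(-0.046))
260 unit edge [ 0.551 -0.084  0.098] panel (np.float64(0.544), np.float64(0.556), np.float64(-0.084))
270 unit edge [ 0.691 -0.12   0.097] panel (np.float64(0.545), np.float64(0.553), np.float64(-0.123))
t 0.15 [0.192  0.5941 0.1832] phi 162.08 tilt 0.09 F [ 0.6 -0.3 -0.1] op 1.001 gf 0.0 j6 -10.2
(0.42, 0.3, 0.25, 95) -> [-1.2297, -0.8393, -0.2661] [-0.001, 0.0004, 0.7454] rows 8
(0.508, 0.025, 0.2, 90) -> [-1.1265, 0.2548, 0.2] [0.0, 0.0, 0.0556] rows 6
(0.508, 0.025, 0.056, 90) -> [0.0, 0.0, 0.576] [0.0, 0.0, 0.0] rows 3
```

send_rows([
  [-0.95, -0.89, -0.1, 0, 0, 0.41],
  [-0.95, -0.89, -0.1, 0, 0, 0.41],
  [-0.95, -0.89, -0.1, 0, 0, 0.41],
  [-0.95, -0.89, -0.1, 0, 0, 0.41],
  [-0.95, -0.89, -0.1, 0, 0, 0.41],
  [-0.95, -0.89, -0.1, 0, 0, 0.41],
  [-0.95, -0.89, -0.1, 0, 0, 0.41],
  [-0.95, -0.89, -0.1, 0, 0, 0.41],
  [-0.95, -0.89, -0.1, 0, 0, 0.41],
])

```text
time_s: 1.05
position: [0.3499, 0.3097, 0.2089]
tcp_rot: [[-0.575, 0.819, -0.0], [0.819, 0.575, 0.0], [0.001, -0.0, -1.0]]
force: [-0.0, 0.2, 0.5]
opening: 0.998
grasp_force: 0.0
```

send_rows([
  [-0.65, -0.07, 0, 0, 0, 0.2],
  [-0.65, -0.07, 0, 0, 0, 0.2],
  [-0.65, -0.07, 0, 0, 0, 0.2],
  [-0.65, -0.07, 0, 0, 0, 0.2],
  [-0.65, -0.07, 0, 0, 0, 0.2],
  [-0.65, -0.07, 0, 0, 0, 0.2],
], grip=0.35)

```text
time_s: 1.65
position: [0.428, 0.1684, 0.2086]
tcp_rot: [[-0.296, 0.955, -0.002], [0.955, 0.296, 0.001], [0.001, -0.001, -1.0]]
force: [0.2, -0.5, -0.2]
opening: 0.536
grasp_force: 0.0
```

```bash
python3 - <<'E'
from h import *
st(); plan((.511,.027,.17,87.6),(.511,.027,.056,87.6))
E
```

```text
t 1.65 [0.428  0.1684 0.2086] phi 107.24 tilt 0.1 F [ 0.2 -0.5 -0.2] op 0.536 gf 0.0 j6 -9.8
(0.511, 0.027, 0.17, 87.6) -> [-0.6386, 0.1497, 0.1535] [-0.001, -0.0006, 0.2182] rows 4
(0.511, 0.027, 0.056, 87.6) -> [0.0, 0.0, 0.456] [0.0, 0.0, 0.0] rows 3
```

send_rows([
  [-0.639, 0.15, 0.154, 0, 0, 0.218],
  [-0.639, 0.15, 0.154, 0, 0, 0.218],
  [-0.639, 0.15, 0.154, 0, 0, 0.218],
  [-0.639, 0.15, 0.154, 0, 0, 0.218],
  [-0.639, 0.15, 0.154, 0, 0, 0.218],
  [-0.639, 0.15, 0.154, 0, 0, 0.218],
], grip=0.3)

```text
time_s: 2.25
position: [0.5108, 0.0275, 0.1702]
tcp_rot: [[0.041, 0.999, -0.002], [0.999, -0.041, 0.001], [0.001, -0.002, -1.0]]
force: [-0.2, 0.6, 0.4]
opening: 0.299
grasp_force: 0.0
```

```bash
python3 - <<'E'
from h import *
st(); s,p,d,ci=cap('wrist','w1.png')
plan((.511,.027,.056,87.6))
s,p,d,ci=cap('top'); drawer(s,p,d,ci); holders('top',s,p,d,ci,xr=(.1,.66),yr=(-.7,.65),minA=80)
E
```

```text
t 2.25 [0.5108 0.0275 0.1702] phi 87.66 tilt 0.15 F [-0.2  0.6  0.4] op 0.299 gf 0.0 j6 -7.2
(0.511, 0.027, 0.056, 87.6) -> [-0.0033, 0.0022, 0.4578] [-0.0011, -0.0006, 0.0011] rows 3
bar n 26 y -0.0354 -0.0006 x mean 0.51 yaw -4.25
top px [325. 167.] A 199 org [ 0.5877 -0.3408] ang 153.9 size [ 39. 100.] hmax 0.045 [36. 36. 37. 37. 36. 36. 21. 25. 23. 21. 23. 36. 39.]
top px [159. 205.] A 206 org [0.4322 0.3208] ang 79.8 size [ 39. 101.] hmax 0.046 [33. 37. 37. 37. 36. 24. 21. 21. 22. 21. 21. 33. 37.]
top px [317. 208.] A 207 org [ 0.4262 -0.318 ] ang -110.3 size [ 39. 100.] hmax 0.045 [34. 38. 39. 38. 34. 29. 23. 23. 24. 23. 23. 34. 38.]
```

View pics/w1.png

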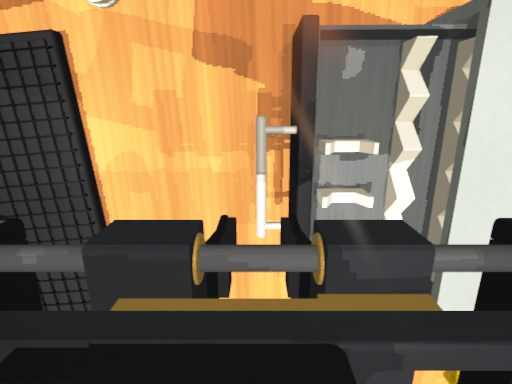

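The wrist view shows the bar at column 262 (rows 115–237) between the fingertips (columns 228–290), so it's centred. I descend and grip.

send_rows([
  [0, 0, 0.12, 0, 0, 0],
  [0, 0, 0.24, 0, 0, 0],
  [0, 0, 0.36, 0, 0, 0],
  [0, 0, 0.456, 0, 0, 0],
  [0, 0, 0.456, 0, 0, 0],
  [0, 0, 0.456, 0, 0, 0],
])

```text
time_s: 2.95
position: [0.5118, 0.0266, 0.057]
tcp_rot: [[0.041, 0.999, -0.0], [0.999, -0.041, 0.0], [0.0, -0.0, -1.0]]
force: [0.6, 0.6, -0.4]
opening: 0.298
grasp_force: 0.0
```

send_rows([
  [0, 0, 0, 0, 0, 0],
  [0, 0, 0, 0, 0, 0],
  [0, 0, 0, 0, 0, 0],
  [0, 0, 0, 0, 0, 0],
  [0, 0, 0, 0, 0, 0],
  [0, 0, 0, 0, 0, 0],
], grip=0)

```text
time_s: 3.55
position: [0.5122, 0.0253, 0.0566]
tcp_rot: [[0.043, 0.999, 0.0], [0.999, -0.043, -0.0], [-0.0, 0.0, -1.0]]
force: [1.1, 0.4, 0.3]
opening: 0.003
grasp_force: 0.0
```

send_rows([
  [0, -0.03, 0, 0, 0, 0],
  [0, -0.06, 0, 0, 0, 0],
  [0, -0.09, 0, 0, 0, 0],
  [0, -0.12, 0, 0, 0, 0],
  [0, -0.15, 0, 0, 0, 0],
  [0, -0.18, 0, 0, 0, 0],
  [0, -0.21, 0, 0, 0, 0],
  [0, -0.24, 0, 0, 0, 0],
  [0, -0.26, 0, 0, 0, 0],
  [0, -0.27, 0, 0, 0, 0],
  [0, -0.27, 0, 0, 0, 0],
])

```text
time_s: 4.65
position: [0.4444, 0.0283, 0.0565]
tcp_rot: [[0.043, 0.999, -0.0], [0.999, -0.043, 0.0], [0.0, -0.0, -1.0]]
force: [0.2, 0.5, -0.8]
opening: 0.007
grasp_force: 0.0
```

The grip closed on nothing, so I look again.

```bash
python3 - <<'E'
from h import *
st(); s,p,d,ci=cap('side'); cv2.imwrite('pics/s2.png',cv2.resize(p[130:280,150:350,::-1],(800,600)))
P=cloud('side',ci,s,d); 
s,p,d,ci=cap('top'); drawer(s,p,d,ci)
E
```

```text
t 4.65 [0.4444 0.0283 0.0565] phi 87.55 tilt 0.01 F [ 0.2  0.5 -0.8] op 0.007 gf 0.0 j6 -8.3
bar n 24 y -0.0353 0.0532 x mean 0.5124 yaw -1.0
```

View pics/s2.png

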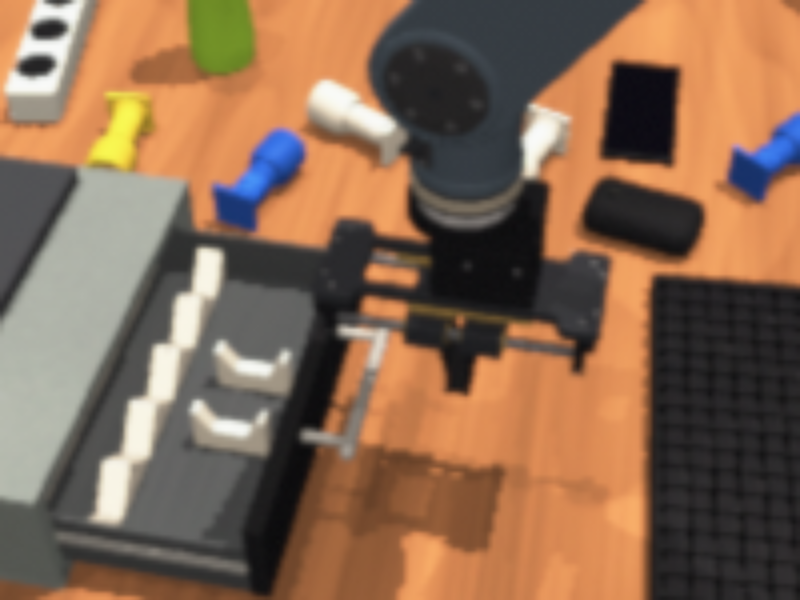

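```bash
python3 - <<'E'
from h import *
st(); s,p,d,ci=cap('side'); P=cloud('side',ci,s,d)
for n,(u,v) in dict(tip=(458,380),tip2=(458,365),bar1=(378,345),bar2=(365,390),bar3=(350,440),panel=(335,330)).items():
    a,b=round(150+u/4),round(130+v/4); print(n,(a,b),P[b,a].round(4), ray('side',ci,s,a,b,.0565).round(3))
# cluster bar pixels in side
hsv=cv2.cvtColor(p,cv2.COLOR_RGB2HSV); m=(hsv[...,1]<70)&(hsv[...,2]>90)&(P[...,0]>.48)&(P[...,0]<.56)&(abs(P[...,1]-.02)<.09)&(P[...,2]>.03)&(P[...,2]<.12)
q=P[m]; print(len(q),np.percentile(q,[5,25,50,75,95],axis=0).round(3))
s,p,d,ci=cap('top','t2.png'); cv2.imwrite('pics/t2.png',cv2.resize(p[120:220,185:300,::-1],None,fx=6,fy=6))
E
```

```text
t 4.75 [0.4452 0.0282 0.0565] phi 87.56 tilt 0.05 F [-0.3 -0.2  0.4] op 0.006 gf 0.0 j6 -8.3
tip (264, 225) [0.4457 0.0361 0.1049] [ 0.451 -0.004  0.057]
tip2 (264, 221) [0.4462 0.0352 0.121 ] [ 0.453 -0.02   0.056]
bar1 (244, 216) [ 0.5117 -0.0073  0.0831] [ 0.517 -0.031  0.056]
bar2 (241, 228) [0.5125 0.0368 0.0797] [0.517 0.018 0.056]
bar3 (238, 240) [0.5128 0.0804 0.0789] [0.517 0.064 0.056]
panel (234, 212) [0.5249 0.0581 0.1695] [ 0.55  -0.042  0.056]
149 [[ 0.509 -0.027  0.074]
 [ 0.513 -0.017  0.077]
 [ 0.516  0.035  0.079]
 [ 0.527  0.077  0.081]
 [ 0.546  0.088  0.083]]
```

View pics/t2.png

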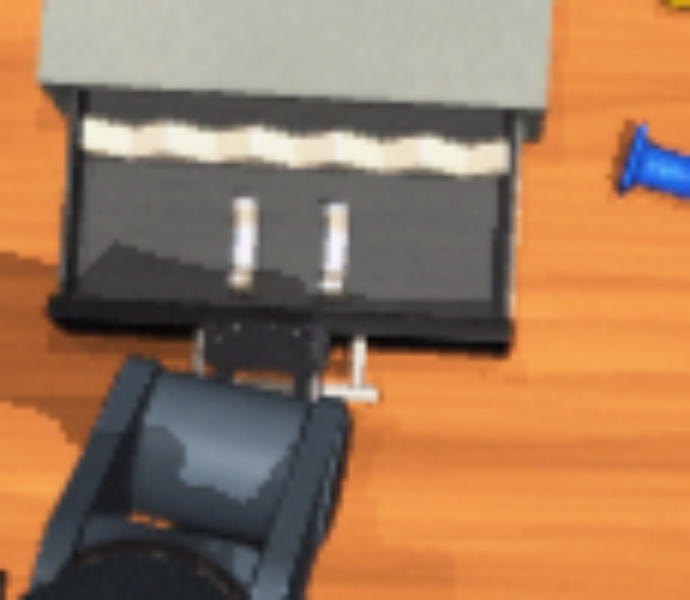

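The side view puts the fingertips at a depth of about z 0.10, while the reported TCP is 0.057. I check that.

```bash
python3 - <<'E'
from h import *
st(); s,p,d,ci=cap('side'); P=cloud('side',ci,s,d)
for v in range(214,234): print(v,[tuple(P[v,u].round(3)) for u in (262,264,266)],p[v,264])
s,p,d,ci=cap('wrist'); T=np.array(ci['tool_from_camera']); v,u=np.mgrid[:384,:512]
Pc=np.stack([(u-ci['cx'])/ci['fx']*d,(v-ci['cy'])/ci['fy']*d,d],-1)@T[:3,:3].T+T[:3,3]
m=(abs(Pc[...,0])<.03)&(abs(Pc[...,1])<.03)&(d>0)
print(T.round(3)); q=Pc[m]; print(len(q),np.histogram(q[:,2],bins=np.arange(-.2,.08,.01)))
E
```

```text
t 4.85 [0.4452 0.0282 0.0565] phi 87.56 tilt 0.04 F [ 0.4  0.1 -0.5] op 0.004 gf 0.0 j6 -8.3
214 [(np.float64(0.449), np.float64(0.061), np.float64(0.179)), (np.float64(0.444), np.float64(0.061), np.float64(0.179)), (np.float64(0.438), np.float64(0.064), np.float64(0.183))] [61 58 54]
215 [(np.float64(0.452), np.float64(0.039), np.float64(0.149)), (np.float64(0.447), np.float64(0.034), np.float64(0.145)), (np.float64(0.438), np.float64(0.066), np.float64(0.182))] [35 34 34]
216 [(np.float64(0.452), np.float64(0.036), np.float64(0.142)), (np.float64(0.446), np.float64(0.036), np.float64(0.143)), (np.float64(0.438), np.float64(0.063), np.float64(0.174))] [28 28 29]
217 [(np.float64(0.452), np.float64(0.037), np.float64(0.138)), (np.float64(0.446), np.float64(0.036), np.float64(0.139)), (np.float64(0.437), np.float64(0.067), np.float64(0.175))] [27 27 28]
218 [(np.float64(0.452), np.float64(0.037), np.float64(0.135)), (np.float64(0.446), np.float64(0.036), np.float64(0.135)), (np.float64(0.441), np.float64(0.037), np.float64(0.137))] [26 26 26]
219 [(np.float64(0.451), np.float64(0.041)
[... 3079 characters left out ...]
    34,    64,   597,   101,   245,   228,   204,    42,     0,
           0,     0,     0,     0,     0,     0,     0,  3943,     0,
           0]), array([-2.00000000e-01, -1.90000000e-01, -1.80000000e-01, -1.70000000e-01,
       -1.60000000e-01, -1.50000000e-01, -1.40000000e-01, -1.30000000e-01,
       -1.20000000e-01, -1.10000000e-01, -1.00000000e-01, -9.00000000e-02,
       -8.00000000e-02, -7.00000000e-02, -6.00000000e-02, -5.00000000e-02,
       -4.00000000e-02, -3.00000000e-02, -2.00000000e-02, -1.00000000e-02,
        1.66533454e-16,  1.00000000e-02,  2.00000000e-02,  3.00000000e-02,
        4.00000000e-02,  5.00000000e-02,  6.00000000e-02,  7.00000000e-02,
        8.00000000e-02]))
```

Both cameras show the real fingertips 40 mm short of the reported TCP: the side view gives z 0.097 against 0.057, and the wrist view has them at tool z about -0.04. That means the closed fingers passed over the bar. I'll work with tip = TCP z + 40 mm and go back to the bar 35 mm lower.

send_rows([
  [0, 0, -0.12, 0, 0, 0],
  [0, 0.15, -0.12, 0, 0, 0],
  [0, 0.27, -0.12, 0, 0, 0],
  [0, 0.27, -0.12, 0, 0, 0],
  [0, 0.27, -0.06, 0, 0, 0],
  [0, 0.27, 0.0, 0, 0, 0],
  [0, 0.27, 0.05, 0, 0, 0],
  [0, 0.27, 0.1, 0, 0, 0],
  [0, 0.27, 0.136, 0, 0, 0],
  [0, 0.27, 0.136, 0, 0, 0],
  [0, 0.27, 0.136, 0, 0, 0],
], grip=0.3)

```text
time_s: 6.05
position: [0.5121, 0.0254, 0.0223]
tcp_rot: [[0.043, 0.999, -0.0], [0.999, -0.043, 0.0], [0.0, -0.0, -1.0]]
force: [-0.6, -0.6, -0.6]
opening: 0.301
grasp_force: 0.0
```

send_rows([
  [0, 0, 0, 0, 0, 0],
  [0, 0, 0, 0, 0, 0],
  [0, 0, 0, 0, 0, 0],
  [0, 0, 0, 0, 0, 0],
  [0, 0, 0, 0, 0, 0],
], grip=0)

```text
time_s: 6.55
position: [0.5128, 0.0253, 0.023]
tcp_rot: [[0.043, 0.999, 0.002], [0.999, -0.043, -0.0], [-0.0, 0.002, -1.0]]
force: [0.6, -0.5, 3.5]
opening: 0.114
grasp_force: 30.0
```

send_rows([
  [0, 0, 0, 0, 0, 0],
  [0, -0.01, 0, 0, 0, 0],
  [0, -0.02, 0, 0, 0, 0],
])

```text
time_s: 6.85
position: [0.508, 0.0255, 0.0229]
tcp_rot: [[0.043, 0.999, 0.002], [0.999, -0.043, -0.0], [-0.0, 0.002, -1.0]]
force: [0.1, -0.2, 5.3]
opening: 0.11
grasp_force: 30.0
```

Gripped at 30 N. Now pull to the outer stop.

send_rows([
  [0, -0.03, 0, 0, 0, 0],
  [0, -0.06, 0, 0, 0, 0],
  [0, -0.09, 0, 0, 0, 0],
  [0, -0.12, 0, 0, 0, 0],
  [0, -0.15, 0, 0, 0, 0],
  [0, -0.18, 0, 0, 0, 0],
  [0, -0.2, 0, 0, 0, 0],
  [0, -0.22, 0, 0, 0, 0],
  [0, -0.23, 0, 0, 0, 0],
  [0, -0.24, 0, 0, 0, 0],
  [0, -0.25, 0, 0, 0, 0],
  [0, -0.26, 0, 0, 0, 0],
])

```text
time_s: 8.05
position: [0.4423, 0.0278, 0.0229]
tcp_rot: [[0.042, 0.999, 0.001], [0.999, -0.042, -0.001], [-0.001, 0.001, -1.0]]
force: [0.8, -2.1, 7.8]
opening: 0.113
grasp_force: 30.0
```

send_rows([
  [0, -0.01, 0, 0, 0, 0],
  [0, -0.02, 0, 0, 0, 0],
  [0, -0.03, 0, 0, 0, 0],
])

```text
time_s: 8.35
position: [0.4387, 0.0279, 0.023]
tcp_rot: [[0.043, 0.999, 0.009], [0.999, -0.043, -0.001], [-0.001, 0.009, -1.0]]
force: [9.2, 1.6, -0.8]
opening: 0.118
grasp_force: 30.0
```

At the stop (9 N). Release, lift, back off, then measure the open drawer and the holders.

send_rows([
  [0, 0.01, 0, 0, 0, 0],
  [0, 0.01, 0, 0, 0, 0],
  [0, 0.01, 0, 0, 0, 0],
  [0, 0.01, -0.15, 0, 0, 0],
  [0, 0.01, -0.35, 0, 0, 0],
  [0, 0.01, -0.5, 0, 0, 0],
  [0.2, 0.01, -0.5, 0, 0, 0],
  [0.4, 0.01, -0.5, 0, 0, 0],
  [0.6, 0.01, -0.5, 0, 0, 0],
  [0.6, 0.01, -0.5, 0, 0, 0],
], grip=0.3)

```text
time_s: 9.35
position: [0.4418, 0.1835, 0.1471]
tcp_rot: [[0.035, 0.999, -0.001], [0.999, -0.035, 0.002], [0.002, -0.001, -1.0]]
force: [-0.4, -1.2, -0.2]
opening: 0.302
grasp_force: 0.0
```

```bash
python3 - <<'E'
from h import *
st(); s,p,d,ci=cap('top'); drawer(s,p,d,ci); holders('top',s,p,d,ci,xr=(.1,.6),yr=(-.7,.65),minA=80)
P=cloud('top',ci,s,d)
cv2.imwrite('pics/t3.png',cv2.resize(p[120:230,185:300,::-1],(690,600),interpolation=cv2.INTER_CUBIC))
s,p,d,ci=cap('side'); holders('side',s,p,d,ci,xr=(.3,.5),yr=(.2,.6))
P=cloud('side',ci,s,d); hsv=cv2.cvtColor(p,cv2.COLOR_RGB2HSV); m=(hsv[...,1]<70)&(hsv[...,2]>90)&(P[...,0]>.42)&(P[...,0]<.452)&(abs(P[...,1]-.02)<.09)&(P[...,2]>.06)&(P[...,2]<.1)
q=P[m]; print(len(q),np.percentile(q,[5,50,95],axis=0).round(3))
E
```

```text
t 9.35 [0.4418 0.1835 0.1471] phi 87.97 tilt 0.11 F [-0.4 -1.2 -0.2] op 0.302 gf 0.0 j6 11.0
bar n 81 y -0.0331 0.0932 x mean 0.4369 yaw -1.9
top px [238. 165.] A 210 org [0.591  0.0306] ang 91.0 size [ 24. 284.] hmax 0.052 [ 8. 12. 12. 12.  8.  8.  8.  8.  8.  8.  8.  8.  4.]
top px [323. 172.] A 115 org [ 0.581  -0.3375] ang -26.1 size [39. 69.] hmax 0.045 [ 0.  0. 39. 36. 23. 21. 25. 25. 23. 25. 16.  0.  0.]
top px [317. 208.] A 204 org [ 0.426  -0.3182] ang -110.3 size [39. 99.] hmax 0.045 [34. 38. 39. 38. 34. 29. 23. 23. 21. 25. 23. 34. 38.]
side px [291. 313.] A 155 org [0.3469 0.2383] ang -86.0 size [43. 52.] hmax 0.024 [ 0.  0.  0. 20. 35. 43. 41. 41. 41. 31.  0.  0.  0.]
side px [252. 335.] A 640 org [0.4342 0.3087] ang -98.4 size [ 45. 110.] hmax 0.044 [42. 41. 27. 27. 27. 27. 27. 33. 40. 40. 40. 40. 38.]
10 [[0.443 0.079 0.073]
 [0.446 0.083 0.077]
 [0.45  0.091 0.081]]
```

View pics/t3.png

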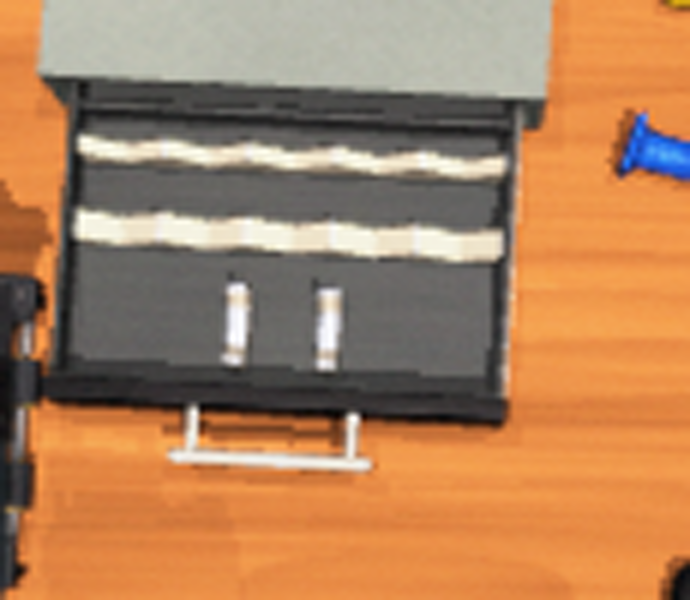

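The drawer is fully out, with the handle at (0.437, 0.030). The crop shows two combs at crop rows 155 and 235 and saddles at columns 237 and 328. Next I hover over holder A.

```bash
cat >> h.py <<'E'
def white_bits(name,s,p,d,ci,c,r,zlo,zhi):
    hsv=cv2.cvtColor(p,cv2.COLOR_RGB2HSV); P=cloud(name,ci,s,d)
    return P[(hsv[...,1]<70)&(hsv[...,2]>110)&(np.hypot(P[...,0]-c[0],P[...,1]-c[1])<r)&(P[...,2]>zlo)&(P[...,2]<zhi)&(d>0)]
E
python3 - <<'E'
from h import *
plan((.432,.320,.13,80.5))
s,p,d,ci=cap('top'); q=white_bits('top',s,p,d,ci,(.63,.02),.13,.03,.075)
q=q[abs(q[:,1]-.02)<.12]; X=(q[:,:2]-[.438,.0295])@np.array([[.9992,.0401],[-.0401,.9992]])
print(np.histogram(X[:,0],bins=np.arange(.14,.25,.005)))
for lo,hi in((.15,.185),(.2,.24)):
    k=(X[:,0]>lo)&(X[:,0]<hi); f=np.polyfit(X[k,1],X[k,0],1); print(X[k,0].mean(),np.degrees(np.arctan(f[0])))
    kk=k; b=np.round(X[kk,1]/.014).astype(int); print([(j*14,q[kk][b==j][:,2].mean().round(3)) for j in range(-8,9) if (b==j).any()])
E
```

```text
(0.432, 0.32, 0.13, 80.5) -> [0.561, -0.0604, 0.0666] [-0.0018, 0.0008, 0.0808] rows 3
(array([ 0,  0, 37, 59, 59, 53, 40,  1,  0,  0,  0,  0,  0,  0, 81, 68, 74,
        7,  1,  0,  0]), array([0.14 , 0.145, 0.15 , 0.155, 0.16 , 0.165, 0.17 , 0.175, 0.18 ,
       0.185, 0.19 , 0.195, 0.2  , 0.205, 0.21 , 0.215, 0.22 , 0.225,
       0.23 , 0.235, 0.24 , 0.245]))
0.16249581822063086 -0.060228443621518524
[(-112, np.float64(0.033)), (-98, np.float64(0.037)), (-84, np.float64(0.049)), (-70, np.float64(0.039)), (-56, np.float64(0.032)), (-42, np.float64(0.039)), (-28, np.float64(0.047)), (-14, np.float64(0.04)), (0, np.float64(0.031)), (14, np.float64(0.039)), (28, np.float64(0.047)), (42, np.float64(0.038)), (56, np.float64(0.032)), (70, np.float64(0.037)), (84, np.float64(0.048)), (98, np.float64(0.041)), (112, np.float64(0.032))]
0.21789545830072501 -0.15029017610081066
[(-112, np.float64(0.038)), (-98, np.float64(0.045)), (-84, np.float64(0.054)), (-70, np.float64(0.049)), (-56, np.float64(0.038)), (-42, np.float64(0.046)), (-28, np.float64(0.055)), (-14, np.float64(0.048)), (0, np.float64(0.037)), (14, np.float64(0.047)), (28, np.float64(0.057)), (42, np.float64(0.047)), (56, np.float64(0.039)), (70, np.float64(0.046)), (84, np.float64(0.057)), (98, np.float64(0.047)), (112, np.float64(0.037))]
```

send_rows([
  [0.561, -0.06, 0.067, 0, 0, 0.08],
  [0.561, -0.06, 0.067, 0, 0, 0.08],
  [0.561, -0.06, 0.067, 0, 0, 0.08],
  [0.561, -0.06, 0.067, 0, 0, 0.08],
  [0.561, -0.06, 0.067, 0, 0, 0.08],
  [0.561, -0.06, 0.067, 0, 0, 0.08],
], grip=0.6)

```text
time_s: 10.1
position: [0.4345, 0.317, 0.1304]
tcp_rot: [[0.17, 0.985, -0.001], [0.985, -0.17, -0.001], [-0.002, -0.001, -1.0]]
force: [0.5, -0.1, -1.0]
opening: 0.592
grasp_force: 0.0
```

```bash
cat >> h.py <<'E'
def toolpts(s,p,d,ci):
    """wrist: white points near under-gripper in tool axes, relative to TCP"""
    R=np.array(s['tcp_rot']); P=cloud('wrist',ci,s,d); hsv=cv2.cvtColor(p,cv2.COLOR_RGB2HSV)
    m=(hsv[...,1]<60)&(hsv[...,2]>110)&(P[...,2]>.004)&(P[...,2]<.06)&(d>0)
    m=cv2.morphologyEx(m.astype(np.uint8),cv2.MORPH_OPEN,np.ones((3,3)))>0
    return P[m],(P[m]-s['position'])@R
E
python3 - <<'E'
from h import *
st(); s,p,d,ci=cap('wrist','w4.png'); q,t=toolpts(s,p,d,ci)
k=(abs(t[:,1])<.05)&(abs(t[:,0])<.08); t=t[k]; print(len(t))
for a in np.arange(-.07,.07,.008):
    w=t[(t[:,0]>=a)&(t[:,0]<a+.008)]
    if len(w)>3: print((a+.004).round(3),len(w),(w[:,1].min()*1000).round(1),(w[:,1].max()*1000).round(1),'ztop',(s['position'][2]-w[:,2].min()).round(3))
E
```

```text
t 10.1 [0.4345 0.317  0.1304] phi 80.22 tilt 0.11 F [ 0.5 -0.1 -1. ] op 0.592 gf 0.0 j6 34.0
2907
-0.05 113 -20.7 19.2 ztop 0.043
-0.042 262 -20.6 19.1 ztop 0.044
-0.034 256 -20.4 19.0 ztop 0.044
-0.026 262 -20.2 18.9 ztop 0.044
-0.018 305 -20.2 18.9 ztop 0.043
-0.01 269 -18.0 17.9 ztop 0.041
-0.002 177 -13.5 12.3 ztop 0.037
0.006 180 -13.4 11.1 ztop 0.037
0.014 190 -13.3 12.1 ztop 0.036
0.022 188 -13.2 12.1 ztop 0.037
0.03 193 -13.1 12.0 ztop 0.037
0.038 193 -19.1 17.2 ztop 0.044
0.046 319 -21.0 19.1 ztop 0.044
```

View pics/w4.png

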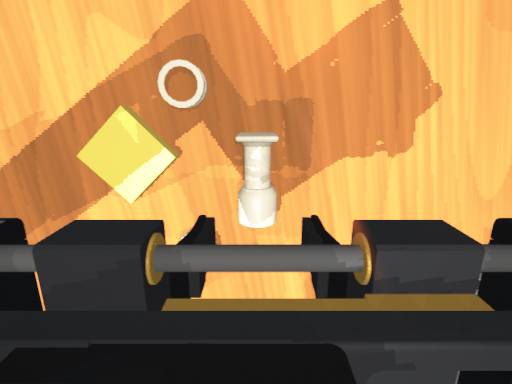

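The wrist view shows A centred between the fingers, with its plate at (257,138) and bell at (257,205). The yaw matches, so I descend carefully.

send_rows([
  [0.01, 0, 0.15, 0, 0, 0],
  [0.01, 0, 0.3, 0, 0, 0],
  [0.01, 0, 0.42, 0, 0, 0],
  [0.01, 0, 0.5, 0, 0, 0],
  [0.01, 0, 0.56, 0, 0, 0],
  [0.01, 0, 0.6, 0, 0, 0],
  [0.01, 0, 0.62, 0, 0, 0],
  [0.01, 0, 0.64, 0, 0, 0],
  [0.01, 0, 0.65, 0, 0, 0],
  [0.01, 0, 0.65, 0, 0, 0],
])

```text
time_s: 11.15
position: [0.4352, 0.3217, -0.0315]
tcp_rot: [[0.168, 0.986, 0.0], [0.986, -0.168, 0.0], [0.0, 0.0, -1.0]]
force: [0.4, 0.3, 0.4]
opening: 0.605
grasp_force: 0.0
```

send_rows([
  [0, 0, 0, 0, 0, 0],
  [0, 0, 0, 0, 0, 0],
  [0, 0, 0, 0, 0, 0],
  [0, 0, 0, 0, 0, 0],
  [0, 0, 0, 0, 0, 0],
  [0, 0, 0, 0, 0, 0],
], grip=0.15)

```text
time_s: 11.75
position: [0.4349, 0.3218, -0.0316]
tcp_rot: [[0.167, 0.986, 0.0], [0.986, -0.167, 0.0], [0.0, -0.0, -1.0]]
force: [-0.5, 1.0, 2.3]
opening: 0.31
grasp_force: 30.0
```

send_rows([
  [0, 0, -0.1, 0, 0, 0],
  [0, 0, -0.25, 0, 0, 0],
  [0, 0, -0.4, 0, 0, 0],
  [0, 0, -0.55, 0, 0, 0],
  [0, 0, -0.65, 0, 0, 0],
  [0, 0, -0.65, 0, 0, 0],
])

```text
time_s: 12.35
position: [0.4376, 0.323, 0.1342]
tcp_rot: [[0.167, 0.986, 0.008], [0.986, -0.167, 0.003], [0.005, 0.007, -1.0]]
force: [0.6, 0.7, -1.8]
opening: 0.308
grasp_force: 30.0
```

```bash
python3 - <<'E'
from h import *
st(); 
c=np.array([.436,.0295])+.199*np.array([.9992,-.0401])+.056*np.array([.0401,.9992])
print(c); plan((.55,.2,.14,40),(c[0],c[1],.13,-2.3))
E
```

```text
t 12.35 [0.4376 0.323  0.1342] phi 80.37 tilt 0.48 F [ 0.6  0.7 -1.8] op 0.308 gf 30.0 j6 34.3
[0.6370864 0.0774753]
(0.55, 0.2, 0.14, 40) -> [-0.4096, 0.5258, -0.0216] [0.0032, -0.0044, 0.4485] rows 5
(np.float64(0.6370863999999999), np.float64(0.0774753), 0.13, -2.3) -> [-0.0482, 0.5993, 0.04] [0.0, 0.0, 0.47] rows 5
```

Gripped (27 mm). Carry it to cradle y=+56 in two moves.

send_rows([
  [-0.41, 0.526, 0.1, 0, 0, 0.45],
  [-0.41, 0.526, 0.1, 0, 0, 0.45],
  [-0.41, 0.526, 0.1, 0, 0, 0.45],
  [-0.41, 0.526, 0.1, 0, 0, 0.45],
  [-0.41, 0.526, 0.1, 0, 0, 0.45],
  [-0.41, 0.526, 0.1, 0, 0, 0.45],
  [-0.41, 0.526, 0.1, 0, 0, 0.45],
  [-0.41, 0.526, 0.1, 0, 0, 0.45],
])

```text
time_s: 13.15
position: [0.5465, 0.1991, 0.105]
tcp_rot: [[0.766, 0.643, -0.002], [0.643, -0.766, -0.0], [-0.001, -0.001, -1.0]]
force: [0.0, 0.5, -1.3]
opening: 0.315
grasp_force: 30.0
```

```bash
python3 - <<'E'
from h import *
st(); plan((.637,.0775,.11,-2.3),(.637,.0775,.005,-2.3))
E
```

```text
t 13.15 [0.5465 0.1991 0.105 ] phi 40.0 tilt 0.09 F [ 0.   0.5 -1.3] op 0.315 gf 30.0 j6 59.0
(0.637, 0.0775, 0.11, -2.3) -> [-0.0352, 0.6053, -0.0205] [-0.0002, 0.001, 0.47] rows 5
(0.637, 0.0775, 0.005, -2.3) -> [0.0, 0.0, 0.42] [0.0, 0.0, 0.0] rows 3
```

send_rows([
  [-0.035, 0.605, -0.02, 0, 0, 0.47],
  [-0.035, 0.605, -0.02, 0, 0, 0.47],
  [-0.035, 0.605, -0.02, 0, 0, 0.47],
  [-0.035, 0.605, -0.02, 0, 0, 0.47],
  [-0.035, 0.605, -0.02, 0, 0, 0.47],
  [-0.035, 0.605, -0.02, 0, 0, 0.47],
  [-0.035, 0.605, -0.02, 0, 0, 0.47],
  [-0.035, 0.605, -0.02, 0, 0, 0.47],
  [-0.035, 0.605, -0.02, 0, 0, 0.47],
])

```text
time_s: 14.05
position: [0.6374, 0.0776, 0.1108]
tcp_rot: [[0.999, -0.04, -0.0], [-0.04, -0.999, -0.0], [-0.0, 0.0, -1.0]]
force: [0.4, -0.6, -1.7]
opening: 0.314
grasp_force: 30.0
```

```bash
python3 - <<'E'
from h import *
st(); plan((.637,.0775,.005,-2.3)); s,p,d,ci=cap('wrist','w5.png')
E
```

```text
t 14.05 [0.6374 0.0776 0.1108] phi -2.3 tilt 0.0 F [ 0.4 -0.6 -1.7] op 0.314 gf 30.0 j6 89.3
(0.637, 0.0775, 0.005, -2.3) -> [-0.0016, 0.0003, 0.423] [0.0, 0.0, -0.0] rows 3
```

View pics/w5.png

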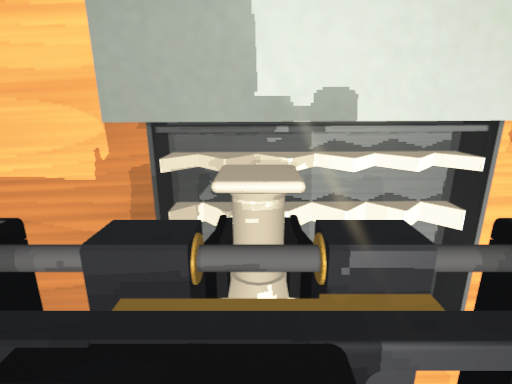

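The held holder (plate at (258,180)) lines up with the second notch. Lower it and release with a narrow opening.

send_rows([
  [0, 0, 0.08, 0, 0, 0],
  [0, 0, 0.16, 0, 0, 0],
  [0, 0, 0.24, 0, 0, 0],
  [0, 0, 0.3, 0, 0, 0],
  [0, 0, 0.34, 0, 0, 0],
  [0, 0, 0.37, 0, 0, 0],
  [0, 0, 0.39, 0, 0, 0],
  [0, 0, 0.41, 0, 0, 0],
  [0, 0, 0.425, 0, 0, 0],
  [0, 0, 0.425, 0, 0, 0],
])

```text
time_s: 15.1
position: [0.6375, 0.0769, 0.0043]
tcp_rot: [[0.999, -0.043, -0.0], [-0.043, -0.999, 0.0], [-0.0, 0.0, -1.0]]
force: [-0.5, 0.0, -0.2]
opening: 0.309
grasp_force: 30.0
```

send_rows([
  [0, 0, 0, 0, 0, 0],
  [0, 0, 0, 0, 0, 0],
  [0, 0, 0, 0, 0, 0],
  [0, 0, 0, 0, 0, 0],
], grip=0.44)

```text
time_s: 15.5
position: [0.638, 0.0769, 0.0049]
tcp_rot: [[0.999, -0.043, 0.001], [-0.043, -0.999, -0.0], [0.001, 0.0, -1.0]]
force: [-0.4, -0.6, -0.0]
opening: 0.432
grasp_force: 0.0
```

send_rows([
  [0, 0, -0.08, 0, 0, 0],
  [0, 0, -0.2, 0, 0, 0],
  [0, 0, -0.35, 0, 0, 0],
  [0, 0, -0.5, 0, 0, 0],
  [0, 0, -0.5, 0, 0, 0],
])

```text
time_s: 16.0
position: [0.6424, 0.0768, 0.1359]
tcp_rot: [[0.999, -0.043, 0.013], [-0.043, -0.999, -0.001], [0.013, 0.0, -1.0]]
force: [0.7, 0.5, 0.7]
opening: 0.444
grasp_force: 0.0
```

```bash
cat >> h.py <<'E'
H=np.array([.436,.0295]); EX=np.array([.9992,-.0401]); EY=np.array([.0401,.9992])
def seat(s,p,d,ci,y):
    """wrist: whites above .058 near cradle y, in drawer frame about the seated origin"""
    P=cloud('wrist',ci,s,d); hsv=cv2.cvtColor(p,cv2.COLOR_RGB2HSV); c=H+.197*EX+y*EY
    m=(hsv[...,1]<70)&(hsv[...,2]>90)&(P[...,2]>.058)&(P[...,2]<.12)&(d>0)
    q=P[m]; D=q[:,:2]-c; a,b=D@EX,D@EY; k=(abs(a)<.06)&(abs(b)<.03); a,b,z=a[k],b[k],q[k,2]
    for lo,hi in((-.055,-.02),(-.01,.03),(.034,.06)):
        w=(a>lo)&(a<hi)
        if w.sum()>3: print('seat',y,(lo,hi),w.sum(),'x',(a[w].min()*1e3).round(),(a[w].max()*1e3).round(),'y',(b[w].min()*1e3).round(),(b[w].max()*1e3).round(),'ztop',np.percentile(z[w],97).round(4))
E
python3 - <<'E'
from h import *
st(); s,p,d,ci=cap('wrist'); seat(s,p,d,ci,.056)
s,p,d,ci=cap('top'); holders('top',s,p,d,ci,xr=(.3,.69),yr=(-.7,.65),minA=90); driver(s,p,d,ci,(.5,-.45))
plan((.6,-.05,.13,35),(.45,-.25,.13,70),(.426,-.318,.13,69.7))
E
```

```text
t 16.0 [0.6424 0.0768 0.1359] phi -2.44 tilt 0.74 F [0.7 0.5 0.7] op 0.444 gf 0.0 j6 89.4
seat 0.056 (-0.055, -0.02) 1150 x -52.0 -20.0 y -20.0 22.0 ztop 0.0769
seat 0.056 (-0.01, 0.03) 1265 x -10.0 30.0 y -29.0 29.0 ztop 0.0696
seat 0.056 (0.034, 0.06) 517 x 34.0 59.0 y -20.0 25.0 ztop 0.0781
top px [255. 150.] A 143 org [ 0.6592 -0.0658] ang -92.9 size [ 22. 113.] hmax 0.059 [17. 17. 13. 13. 17. 21. 21. 21. 17. 17. 17. 17. 17.]
top px [325. 167.] A 201 org [ 0.5877 -0.3408] ang 153.9 size [ 39. 100.] hmax 0.044 [36. 36. 37. 37. 36. 36. 21. 25. 25. 21. 23. 36. 39.]
top px [245. 163.] A 306 org [ 0.606  -0.0191] ang 92.3 size [ 40. 201.] hmax 0.054 [24. 28. 24. 20. 20. 24. 20. 24. 24. 24. 24. 24. 24.]
top px [317. 208.] A 203 org [ 0.426  -0.3184] ang -110.3 size [39. 99.] hmax 0.045 [34. 38. 39. 38. 34. 29. 23. 23. 21. 25. 23. 34. 38.]
driver dark [352. 190.] ((500.95599365234375, -451.6367492675781), (20.627918243408203, 72.0704116821289), 68.21073150634766)
(0.6, -0.05, 0.13, 35) -> [-0.1316, 0.5136, 0.003] [0.0006, -0.0016, -0.416] rows 5
(0.45, -0.25, 0.13, 70) -> [-0.9504, 0.3112, 0.0] [0.0, 0.0, -0.3889] rows 5
(0.426, -0.318, 0.13, 69.7) -> [-0.2884, 0.0028, 0.0] [0.0, 0.0, 0.0033] rows 2
```

Seated: the bell top is at 0.077, the neck at 0.069 and the plate at 0.078, all as expected. Next is holder B.

send_rows([
  [-0.13, 0.51, 0, 0, 0, -0.416],
  [-0.13, 0.51, 0, 0, 0, -0.416],
  [-0.13, 0.51, 0, 0, 0, -0.416],
  [-0.13, 0.51, 0, 0, 0, -0.416],
  [-0.13, 0.51, 0, 0, 0, -0.416],
  [-0.13, 0.51, 0, 0, 0, -0.416],
], grip=0.6)

```text
time_s: 16.7
position: [0.5982, -0.0493, 0.1276]
tcp_rot: [[0.82, 0.573, -0.004], [0.573, -0.82, 0.001], [-0.003, -0.003, -1.0]]
force: [0.3, -0.0, -0.2]
opening: 0.599
grasp_force: 0.0
```

send_rows([
  [-0.95, 0.31, 0, 0, 0, -0.39],
  [-0.95, 0.31, 0, 0, 0, -0.39],
  [-0.95, 0.31, 0, 0, 0, -0.39],
  [-0.95, 0.31, 0, 0, 0, -0.39],
  [-0.95, 0.31, 0, 0, 0, -0.39],
  [-0.95, 0.31, 0, 0, 0, -0.39],
  [-0.95, 0.31, 0, 0, 0, -0.39],
])

```text
time_s: 17.4
position: [0.448, -0.2501, 0.1286]
tcp_rot: [[0.345, 0.938, -0.002], [0.938, -0.345, 0.001], [0.0, -0.002, -1.0]]
force: [0.5, 0.3, 0.9]
opening: 0.604
grasp_force: 0.0
```

send_rows([
  [-0.288, 0, 0, 0, 0, 0],
  [-0.288, 0, 0, 0, 0, 0],
  [-0.288, 0, 0, 0, 0, 0],
  [-0.288, 0, 0, 0, 0, 0],
])

```text
time_s: 17.8
position: [0.4254, -0.315, 0.1288]
tcp_rot: [[0.341, 0.94, -0.001], [0.94, -0.341, 0.002], [0.002, -0.002, -1.0]]
force: [-0.9, 0.3, 0.0]
opening: 0.6
grasp_force: 0.0
```

```bash
cat >> h.py <<'E'
def wlook():
    st(); s,p,d,ci=cap('wrist'); q,t=toolpts(s,p,d,ci)
    k=(abs(t[:,1])<.06)&(abs(t[:,0])<.09)&(q[:,2]>.02); t=t[k]; q=q[k]
    r=cv2.minAreaRect((t[:,:2]*1000).astype(np.float32)); print(len(t),'rect(tool mm)',np.round(r[0],1),np.round(r[1],1),round(r[2],1))
    for a in np.arange(-.07,.08,.008):
        w=t[(t[:,0]>=a)&(t[:,0]<a+.008)]
        if len(w)>3: print((a+.004).round(3),len(w),(w[:,1].min()*1000).round(1),(w[:,1].max()*1000).round(1),'ztop',(s['position'][2]-w[:,2].min()).round(3))
E
python3 - <<'E'
from h import *
wlook()
E
```

```text
t 17.8 [ 0.4254 -0.315   0.1288] phi 70.07 tilt 0.13 F [-0.9  0.3  0. ] op 0.6 gf 0.0 j6 -28.8
2951 rect(tool mm) [3.8 4.3] [94.9 40.2] 1.1
-0.042 291 -16.7 23.5 ztop 0.045
-0.034 264 -14.2 21.3 ztop 0.041
-0.026 177 -9.6 16.6 ztop 0.037
-0.018 178 -9.6 16.5 ztop 0.037
-0.01 173 -8.3 16.3 ztop 0.037
-0.002 179 -8.2 16.2 ztop 0.037
0.006 187 -8.2 17.3 ztop 0.036
0.014 184 -13.4 22.0 ztop 0.042
0.022 300 -15.3 24.0 ztop 0.044
0.03 311 -15.3 23.8 ztop 0.044
0.038 312 -15.1 23.8 ztop 0.044
0.046 333 -15.1 24.7 ztop 0.044
0.054 62 -14.9 24.7 ztop 0.043
```

send_rows([
  [-0.008, 0.016, 0.15, 0, 0, 0.012],
  [-0.008, 0.016, 0.3, 0, 0, 0.012],
  [-0.008, 0.016, 0.42, 0, 0, 0.012],
  [-0.008, 0.016, 0.5, 0, 0, 0.012],
  [-0.008, 0.016, 0.56, 0, 0, 0.012],
  [-0.008, 0.016, 0.6, 0, 0, 0.012],
  [-0.008, 0.016, 0.62, 0, 0, 0.012],
  [-0.008, 0.016, 0.64, 0, 0, 0.012],
  [-0.008, 0.016, 0.645, 0, 0, 0.012],
  [-0.008, 0.016, 0.645, 0, 0, 0.012],
])

```text
time_s: 18.85
position: [0.4285, -0.3199, -0.0314]
tcp_rot: [[0.358, 0.934, 0.0], [0.934, -0.358, -0.001], [-0.0, 0.001, -1.0]]
force: [0.0, -0.2, 0.1]
opening: 0.599
grasp_force: 0.0
```

send_rows([
  [0, 0, 0, 0, 0, 0],
  [0, 0, 0, 0, 0, 0],
  [0, 0, 0, 0, 0, 0],
  [0, 0, 0, 0, 0, 0],
  [0, 0, 0, 0, 0, 0],
  [0, 0, 0, 0, 0, 0],
], grip=0.15)

```text
time_s: 19.45
position: [0.4282, -0.3198, -0.0316]
tcp_rot: [[0.358, 0.934, 0.0], [0.934, -0.358, -0.0], [-0.0, 0.0, -1.0]]
force: [0.2, 0.1, 2.3]
opening: 0.312
grasp_force: 30.0
```

send_rows([
  [0, 0, -0.1, 0, 0, 0],
  [0, 0, -0.25, 0, 0, 0],
  [0, 0, -0.4, 0, 0, 0],
  [0, 0, -0.54, 0, 0, 0],
  [0, 0, -0.54, 0, 0, 0],
])

```text
time_s: 19.95
position: [0.4308, -0.3224, 0.1076]
tcp_rot: [[0.358, 0.934, 0.007], [0.934, -0.358, -0.007], [-0.005, 0.009, -1.0]]
force: [0.7, -0.8, -0.5]
opening: 0.313
grasp_force: 30.0
```

```bash
python3 - <<'E'
from h import *
st(); c=H+.199*EX-.056*EY; print(c); plan((.5,-.2,.11,125),(c[0],c[1],.11,177.7),(c[0],c[1],.005,177.7))
E
```

```text
t 19.95 [ 0.4308 -0.3224  0.1076] phi 69.03 tilt 0.57 F [ 0.7 -0.8 -0.5] op 0.313 gf 30.0 j6 -27.7
[ 0.6325952 -0.0344351]
(0.5, -0.2, 0.11, 125) -> [0.5561, 0.0835, -0.0116] [0.0038, 0.0055, -0.6219] rows 7
(np.float64(0.6325952), np.float64(-0.034435099999999996), 0.11, 177.7) -> [0.2383, 0.8143, 0.0] [0.0, 0.0, -0.5856] rows 7
(np.float64(0.6325952), np.float64(-0.034435099999999996), 0.005, 177.7) -> [0.0, 0.0, 0.42] [0.0, 0.0, 0.0] rows 3
```

send_rows([
  [0.556, 0.08, -0.02, 0, 0, -0.622],
  [0.556, 0.08, -0.02, 0, 0, -0.622],
  [0.556, 0.08, -0.02, 0, 0, -0.622],
  [0.556, 0.08, -0.02, 0, 0, -0.622],
  [0.556, 0.08, -0.02, 0, 0, -0.622],
  [0.556, 0.08, -0.02, 0, 0, -0.622],
  [0.556, 0.08, -0.02, 0, 0, -0.622],
  [0.556, 0.08, -0.02, 0, 0, -0.622],
  [0.556, 0.08, -0.02, 0, 0, -0.622],
])

```text
time_s: 20.85
position: [0.4961, -0.1967, 0.1073]
tcp_rot: [[-0.572, 0.82, -0.002], [0.82, 0.572, 0.001], [0.002, -0.001, -1.0]]
force: [-0.3, 0.6, -1.3]
opening: 0.314
grasp_force: 30.0
```

send_rows([
  [0.238, 0.814, 0, 0, 0, -0.586],
  [0.238, 0.814, 0, 0, 0, -0.586],
  [0.238, 0.814, 0, 0, 0, -0.586],
  [0.238, 0.814, 0, 0, 0, -0.586],
  [0.238, 0.814, 0, 0, 0, -0.586],
  [0.238, 0.814, 0, 0, 0, -0.586],
  [0.238, 0.814, 0, 0, 0, -0.586],
  [0.238, 0.814, 0, 0, 0, -0.586],
  [0.238, 0.814, 0, 0, 0, -0.586],
  [0.238, 0.814, 0, 0, 0, -0.586],
])

```text
time_s: 21.85
position: [0.629, -0.0323, 0.1082]
tcp_rot: [[-0.999, 0.042, -0.0], [0.042, 0.999, 0.0], [0.0, 0.0, -1.0]]
force: [-0.3, 0.1, -1.8]
opening: 0.314
grasp_force: 30.0
```

```bash
python3 - <<'E'
from h import *
st(); plan((.6326,-.0344,.11,177.7),(.6326,-.0344,.005,177.7)); s,p,d,ci=cap('wrist'); wlook()
s,p,d,ci=cap('top'); holders('top',s,p,d,ci,xr=(.3,.8),yr=(-.7,-.1),minA=90)
E
```

```text
t 21.85 [ 0.629  -0.0323  0.1082] phi 177.59 tilt 0.01 F [-0.3  0.1 -1.8] op 0.314 gf 30.0 j6 -100.7
(0.6326, -0.0344, 0.11, 177.7) -> [-0.0147, -0.008, -0.0072] [0.0, -0.0001, -0.0013] rows 1
(0.6326, -0.0344, 0.005, 177.7) -> [0.0, 0.0, 0.42] [0.0, 0.0, 0.0] rows 3
t 21.9 [ 0.6291 -0.0322  0.1082] phi 177.61 tilt 0.0 F [-0.3  0.6 -0.2] op 0.314 gf 30.0 j6 -100.7
6569 rect(tool mm) [18.7 -0. ] [120.  142.4] 90.0
-0.05 38 -57.2 -45.6 ztop 0.023
-0.042 30 -59.7 58.7 ztop 0.023
-0.034 204 -60.0 59.7 ztop 0.055
-0.026 601 -60.0 60.0 ztop 0.058
-0.018 114 -59.9 53.3 ztop 0.023
-0.01 54 -59.8 53.0 ztop 0.024
-0.002 44 -59.9 -54.5 ztop 0.023
0.006 40 -59.6 -55.0 ztop 0.023
0.014 88 -59.9 59.9 ztop 0.043
0.022 328 -60.0 59.8 ztop 0.044
0.03 331 -59.9 59.8 ztop 0.043
0.038 316 -59.6 59.5 ztop 0.043
0.046 313 -59.9 59.4 ztop 0.024
0.054 356 -59.8 56.7 ztop 0.024
0.062 526 -60.0 52.7 ztop 0.024
0.07 892 -59.9 59.9 ztop 0.06
0.078 1134 -60.0 60.0 ztop 0.056
top px [325. 167.] A 198 org [ 0.5877 -0.3408] ang 153.9 size [ 39. 100.] hmax 0.044 [36. 36. 37. 37. 36. 36. 21. 23. 23. 21. 23. 36. 39.]
```

send_rows([
  [-0.015, -0.008, 0.08, 0, 0, 0],
  [-0.015, -0.008, 0.16, 0, 0, 0],
  [-0.015, -0.008, 0.23, 0, 0, 0],
  [-0.015, -0.008, 0.29, 0, 0, 0],
  [-0.015, -0.008, 0.33, 0, 0, 0],
  [-0.015, -0.008, 0.36, 0, 0, 0],
  [-0.015, -0.008, 0.38, 0, 0, 0],
  [-0.015, -0.008, 0.4, 0, 0, 0],
  [-0.015, -0.008, 0.415, 0, 0, 0],
  [-0.015, -0.008, 0.415, 0, 0, 0],
])

```text
time_s: 23.0
position: [0.6328, -0.0337, 0.0042]
tcp_rot: [[-0.999, 0.039, -0.0], [0.039, 0.999, 0.0], [0.0, 0.0, -1.0]]
force: [-0.3, -0.1, -0.0]
opening: 0.31
grasp_force: 30.0
```

send_rows([
  [0, 0, 0, 0, 0, 0],
  [0, 0, 0, 0, 0, 0],
  [0, 0, 0, 0, 0, 0],
  [0, 0, 0, 0, 0, 0],
], grip=0.44)

```text
time_s: 23.4
position: [0.6332, -0.0338, 0.0048]
tcp_rot: [[-0.999, 0.039, 0.001], [0.039, 0.999, -0.0], [-0.001, -0.0, -1.0]]
force: [-0.8, -0.2, 0.4]
opening: 0.431
grasp_force: 0.0
```

send_rows([
  [0, 0, -0.08, 0, 0, 0],
  [0, 0, -0.2, 0, 0, 0],
  [0, 0, -0.35, 0, 0, 0],
  [0, 0, -0.5, 0, 0, 0],
  [0, 0, -0.5, 0, 0, 0],
])

```text
time_s: 23.9
position: [0.6375, -0.0347, 0.1357]
tcp_rot: [[-0.999, 0.039, 0.012], [0.039, 0.999, -0.003], [-0.012, -0.002, -1.0]]
force: [0.9, -0.1, 1.0]
opening: 0.439
grasp_force: 0.0
```

```bash
python3 - <<'E'
from h import *
st(); s,p,d,ci=cap('wrist'); seat(s,p,d,ci,.056); seat(s,p,d,ci,-.056)
s,p,d,ci=cap('top'); holders('top',s,p,d,ci,xr=(.3,.8),yr=(-.7,-.15),minA=90)
plan((.61,-.2,.13,165),(.5877,-.3408,.13,153.9))
E
```

```text
t 23.9 [ 0.6375 -0.0347  0.1357] phi 177.75 tilt 0.72 F [ 0.9 -0.1  1. ] op 0.439 gf 0.0 j6 -100.9
seat 0.056 (-0.055, -0.02) 1653 x -52.0 -20.0 y -19.0 22.0 ztop 0.0771
seat 0.056 (-0.01, 0.03) 1285 x -10.0 30.0 y -30.0 30.0 ztop 0.0698
seat 0.056 (0.034, 0.06) 391 x 34.0 43.0 y -19.0 25.0 ztop 0.0762
seat -0.056 (-0.055, -0.02) 1538 x -51.0 -20.0 y -18.0 23.0 ztop 0.077
seat -0.056 (-0.01, 0.03) 1227 x -10.0 30.0 y -29.0 29.0 ztop 0.0695
seat -0.056 (0.034, 0.06) 592 x 34.0 45.0 y -19.0 24.0 ztop 0.0773
top px [325. 167.] A 197 org [ 0.5877 -0.3408] ang 153.9 size [ 39. 100.] hmax 0.045 [36. 36. 37. 37. 36. 36. 21. 23. 23. 21. 23. 36. 39.]
(0.61, -0.2, 0.13, 165) -> [0.0679, -0.6676, 0.0032] [-0.0001, 0.0016, 0.1416] rows 4
(0.5877, -0.3408, 0.13, 153.9) -> [-0.0596, -0.5671, 0.0] [0.0, 0.0, 0.1233] rows 3
```

Both are seated. Next is holder C.

send_rows([
  [0.068, -0.668, 0, 0, 0, 0.14],
  [0.068, -0.668, 0, 0, 0, 0.14],
  [0.068, -0.668, 0, 0, 0, 0.14],
  [0.068, -0.668, 0, 0, 0, 0.14],
  [0.068, -0.668, 0, 0, 0, 0.14],
], grip=0.6)

```text
time_s: 24.5
position: [0.608, -0.2025, 0.1276]
tcp_rot: [[-0.965, 0.261, -0.002], [0.261, 0.965, 0.001], [0.003, 0.0, -1.0]]
force: [0.2, 0.5, 0.3]
opening: 0.595
grasp_force: 0.0
```

send_rows([
  [-0.06, -0.567, 0, 0, 0, 0.123],
  [-0.06, -0.567, 0, 0, 0, 0.123],
  [-0.06, -0.567, 0, 0, 0, 0.123],
  [-0.06, -0.567, 0, 0, 0, 0.123],
  [-0.06, -0.567, 0, 0, 0, 0.123],
  [-0.06, -0.567, 0, 0, 0, 0.123],
])

```text
time_s: 25.1
position: [0.5874, -0.3378, 0.1285]
tcp_rot: [[-0.9, 0.436, -0.002], [0.436, 0.9, 0.003], [0.003, 0.002, -1.0]]
force: [0.2, 0.1, -0.3]
opening: 0.598
grasp_force: 0.0
```

```bash
python3 - <<'E'
from h import *
wlook()
E
```

```text
t 25.1 [ 0.5874 -0.3378  0.1285] phi 154.18 tilt 0.18 F [ 0.2  0.1 -0.3] op 0.598 gf 0.0 j6 -103.6
2881 rect(tool mm) [-6.3 -0.9] [96.6 40.5] 1.7
-0.05 247 -22.2 17.6 ztop 0.044
-0.042 256 -22.1 17.5 ztop 0.044
-0.034 271 -22.0 18.5 ztop 0.044
-0.026 270 -20.4 18.3 ztop 0.044
-0.018 321 -20.5 18.4 ztop 0.044
-0.01 196 -16.2 13.1 ztop 0.038
-0.002 185 -13.9 11.8 ztop 0.037
0.006 190 -13.8 11.7 ztop 0.037
0.014 191 -13.7 12.7 ztop 0.037
0.022 191 -12.4 12.6 ztop 0.037
0.03 190 -14.2 15.4 ztop 0.04
0.038 347 -19.3 20.7 ztop 0.045
0.046 23 -18.8 -5.0 ztop 0.037
```

send_rows([
  [0.004, 0.004, 0.15, 0, 0, 0.018],
  [0.004, 0.004, 0.3, 0, 0, 0.018],
  [0.004, 0.004, 0.42, 0, 0, 0.018],
  [0.004, 0.004, 0.5, 0, 0, 0.018],
  [0.004, 0.004, 0.56, 0, 0, 0.018],
  [0.004, 0.004, 0.6, 0, 0, 0.018],
  [0.004, 0.004, 0.62, 0, 0, 0.018],
  [0.004, 0.004, 0.64, 0, 0, 0.018],
  [0.004, 0.004, 0.645, 0, 0, 0.018],
  [0.004, 0.004, 0.645, 0, 0, 0.018],
])

```text
time_s: 26.15
position: [0.5873, -0.3399, -0.0312]
tcp_rot: [[-0.887, 0.463, 0.001], [0.463, 0.887, -0.001], [-0.001, -0.0, -1.0]]
force: [-0.3, -0.6, -0.6]
opening: 0.601
grasp_force: 0.0
```

send_rows([
  [0, 0, 0, 0, 0, 0],
  [0, 0, 0, 0, 0, 0],
  [0, 0, 0, 0, 0, 0],
  [0, 0, 0, 0, 0, 0],
  [0, 0, 0, 0, 0, 0],
  [0, 0, 0, 0, 0, 0],
], grip=0.15)

```text
time_s: 26.75
position: [0.5871, -0.3396, -0.0316]
tcp_rot: [[-0.887, 0.463, 0.0], [0.463, 0.887, -0.0], [-0.0, -0.0, -1.0]]
force: [-0.4, 0.7, 0.6]
opening: 0.31
grasp_force: 30.0
```

send_rows([
  [0, 0, -0.1, 0, 0, 0],
  [0, 0, -0.25, 0, 0, 0],
  [0, 0, -0.4, 0, 0, 0],
  [0, 0, -0.54, 0, 0, 0],
  [0, 0, -0.54, 0, 0, 0],
])

```text
time_s: 27.25
position: [0.5905, -0.3422, 0.1091]
tcp_rot: [[-0.887, 0.462, 0.009], [0.462, 0.887, -0.007], [-0.011, -0.002, -1.0]]
force: [0.5, -0.7, -0.3]
opening: 0.312
grasp_force: 30.0
```

```bash
python3 - <<'E'
from h import *
st(); c=H+.199*EX; print(c); plan((.55,-.2,.11,90),(.57,-.1,.11,20),(c[0],c[1],.11,-2.3),(c[0],c[1],.005,-2.3))
E
```

```text
t 27.25 [ 0.5905 -0.3422  0.1091] phi 152.46 tilt 0.66 F [ 0.5 -0.7 -0.3] op 0.312 gf 30.0 j6 -101.9
[0.6348408 0.0215201]
(0.55, -0.2, 0.11, 90) -> [0.4063, 0.4294, -0.0091] [0.0026, 0.0073, 0.694] rows 8
(0.57, -0.1, 0.11, 20) -> [0.4, 0.08, 0.0] [0.0, 0.0, 0.7778] rows 9
(np.float64(0.6348408), np.float64(0.0215201), 0.11, -2.3) -> [0.41, -0.3681, 0.0] [0.0, 0.0, 0.2478] rows 3
(np.float64(0.6348408), np.float64(0.0215201), 0.005, -2.3) -> [0.0, 0.0, 0.42] [0.0, 0.0, 0.0] rows 3
```

send_rows([
  [0.406, 0.43, 0, 0, 0, 0.694],
  [0.406, 0.43, 0, 0, 0, 0.694],
  [0.406, 0.43, 0, 0, 0, 0.694],
  [0.406, 0.43, 0, 0, 0, 0.694],
  [0.406, 0.43, 0, 0, 0, 0.694],
  [0.406, 0.43, 0, 0, 0, 0.694],
  [0.406, 0.43, 0, 0, 0, 0.694],
  [0.406, 0.43, 0, 0, 0, 0.694],
  [0.406, 0.43, 0, 0, 0, 0.694],
  [0.406, 0.43, 0, 0, 0, 0.694],
])

```text
time_s: 28.25
position: [0.5462, -0.1969, 0.1024]
tcp_rot: [[-0.001, 1.0, -0.001], [1.0, 0.001, 0.001], [0.001, -0.001, -1.0]]
force: [-0.2, 0.4, -1.1]
opening: 0.31
grasp_force: 30.0
```

send_rows([
  [0.4, 0.08, 0, 0, 0, 0.778],
  [0.4, 0.08, 0, 0, 0, 0.778],
  [0.4, 0.08, 0, 0, 0, 0.778],
  [0.4, 0.08, 0, 0, 0, 0.778],
  [0.4, 0.08, 0, 0, 0, 0.778],
  [0.4, 0.08, 0, 0, 0, 0.778],
  [0.4, 0.08, 0, 0, 0, 0.778],
  [0.4, 0.08, 0, 0, 0, 0.778],
  [0.4, 0.08, 0, 0, 0, 0.778],
  [0.4, 0.08, 0, 0, 0, 0.778],
  [0.4, 0.08, 0, 0, 0, 0.778],
])

```text
time_s: 29.35
position: [0.5666, -0.0972, 0.1029]
tcp_rot: [[0.939, 0.343, -0.001], [0.343, -0.939, 0.0], [-0.0, -0.0, -1.0]]
force: [-0.1, 0.2, -1.2]
opening: 0.315
grasp_force: 30.0
```

send_rows([
  [0.4, -0.36, 0, 0, 0, 0.248],
  [0.4, -0.36, 0, 0, 0, 0.248],
  [0.4, -0.36, 0, 0, 0, 0.248],
  [0.4, -0.36, 0, 0, 0, 0.248],
  [0.4, -0.36, 0, 0, 0, 0.248],
  [0.4, -0.36, 0, 0, 0, 0.248],
  [0.4, -0.36, 0, 0, 0, 0.248],
  [0.4, -0.36, 0, 0, 0, 0.248],
])

```text
time_s: 30.15
position: [0.6296, 0.0202, 0.1032]
tcp_rot: [[0.999, -0.042, -0.0], [-0.042, -0.999, -0.0], [-0.0, 0.0, -1.0]]
force: [0.0, 0.4, -1.7]
opening: 0.314
grasp_force: 30.0
```

```bash
python3 - <<'E'
from h import *
st(); plan((.6348,.0215,.005,-2.3)); s,p,d,ci=cap('wrist','w6.png')
E
```

```text
t 30.15 [0.6296 0.0202 0.1032] phi -2.43 tilt 0.02 F [ 0.   0.4 -1.7] op 0.314 gf 30.0 j6 84.1
(0.6348, 0.0215, 0.005, -2.3) -> [0.0205, -0.0059, 0.3929] [0.0001, 0.0002, -0.0015] rows 2
```

View pics/w6.png

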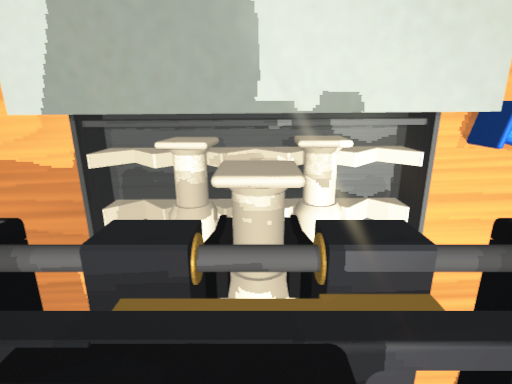

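The held holder is centred between the two seated ones (plates at (188,143) and (323,143)). Lower it.

send_rows([
  [0.018, -0.006, 0.06, 0, 0, 0],
  [0.018, -0.006, 0.13, 0, 0, 0],
  [0.018, -0.006, 0.2, 0, 0, 0],
  [0.018, -0.006, 0.26, 0, 0, 0],
  [0.018, -0.006, 0.31, 0, 0, 0],
  [0.018, -0.006, 0.34, 0, 0, 0],
  [0.018, -0.006, 0.36, 0, 0, 0],
  [0.018, -0.006, 0.38, 0, 0, 0],
  [0.018, -0.006, 0.394, 0, 0, 0],
  [0.018, -0.006, 0.394, 0, 0, 0],
])

```text
time_s: 31.2
position: [0.6346, 0.0228, 0.0046]
tcp_rot: [[0.999, -0.041, -0.0], [-0.041, -0.999, 0.0], [-0.0, 0.0, -1.0]]
force: [-0.6, -0.1, -0.6]
opening: 0.311
grasp_force: 30.0
```

send_rows([
  [0, 0, 0, 0, 0, 0],
  [0, 0, 0, 0, 0, 0],
  [0, 0, 0, 0, 0, 0],
  [0, 0, 0, 0, 0, 0],
], grip=0.42)

```text
time_s: 31.6
position: [0.6349, 0.0228, 0.0051]
tcp_rot: [[0.999, -0.041, 0.001], [-0.041, -0.999, -0.0], [0.001, 0.0, -1.0]]
force: [0.3, 0.7, -0.1]
opening: 0.414
grasp_force: 0.0
```

send_rows([
  [0, 0, -0.08, 0, 0, 0],
  [0, 0, -0.2, 0, 0, 0],
  [0, 0, -0.35, 0, 0, 0],
  [0, 0, -0.5, 0, 0, 0],
  [0, 0, -0.5, 0, 0, 0],
])

```text
time_s: 32.1
position: [0.6393, 0.0223, 0.136]
tcp_rot: [[0.999, -0.041, 0.013], [-0.041, -0.999, -0.002], [0.013, 0.001, -1.0]]
force: [0.3, 0.0, 0.5]
opening: 0.422
grasp_force: 0.0
```

```bash
python3 - <<'E'
from h import *
st(); s,p,d,ci=cap('wrist'); [seat(s,p,d,ci,y) for y in(.056,0,-.056)]
s,p,d,ci=cap('top'); drawer(s,p,d,ci); holders('top',s,p,d,ci,xr=(.1,.9),yr=(-.7,-.15),minA=90); holders('top',s,p,d,ci,xr=(.1,.69),yr=(.2,.6),minA=90);driver(s,p,d,ci,(.492,-.45))
print('blue/others ok'); plan((.6,-.15,.13,60),(.5,-.4,.13,150),(.494,-.452,.12,155.5))
E
```

```text
t 32.1 [0.6393 0.0223 0.136 ] phi -2.34 tilt 0.74 F [0.3 0.  0.5] op 0.422 gf 0.0 j6 84.3
seat 0.056 (-0.055, -0.02) 500 x -50.0 -20.0 y -20.0 22.0 ztop 0.0769
seat 0.056 (-0.01, 0.03) 1287 x -10.0 30.0 y -30.0 30.0 ztop 0.0695
seat 0.056 (0.034, 0.06) 532 x 34.0 57.0 y -19.0 25.0 ztop 0.0781
seat 0 (-0.055, -0.02) 1162 x -51.0 -20.0 y -19.0 22.0 ztop 0.0768
seat 0 (-0.01, 0.03) 1271 x -10.0 30.0 y -30.0 30.0 ztop 0.0694
seat 0 (0.034, 0.06) 523 x 34.0 46.0 y -19.0 23.0 ztop 0.0771
seat -0.056 (-0.055, -0.02) 499 x -50.0 -20.0 y -18.0 23.0 ztop 0.0768
seat -0.056 (-0.01, 0.03) 1256 x -10.0 30.0 y -30.0 29.0 ztop 0.0695
seat -0.056 (0.034, 0.06) 543 x 34.0 58.0 y -19.0 24.0 ztop 0.0773
bar n 52 y -0.0528 0.0088 x mean 0.588 yaw -0.52
top px [333.  94.] A 158 org [ 0.8925 -0.3897] ang -89.0 size [ 29. 143.] hmax 0.043 [25. 17. 13. 13. 21. 21. 17. 17. 17.  8.  8.  8.  8.]
driver dark [352. 190.] ((500.95599365234375, -451.6367492675781), (20.627918243408203, 72.0704116821289), 68.21073150634766)
blue/others ok
(0.6, -0.15, 0.13, 60) -> [-0.1124, 0.6962, 0.004] [0.0011, -0.0014, -0.6928] rows 8
(0.5, -0.4, 0.13, 150) -> [-1.066, 0.1536, 0.0] [-0.0, -0.0, -1.0] rows 11
(0.494, -0.452, 0.12, 155.5) -> [-0.0832, -0.1921, 0.04] [0.0, 0.0, -0.0611] rows 2
```

All three holders are seated, and no more white ones lie on the desk in view. Next is the driver.

send_rows([
  [-0.11, 0.7, 0, 0, 0, -0.69],
  [-0.11, 0.7, 0, 0, 0, -0.69],
  [-0.11, 0.7, 0, 0, 0, -0.69],
  [-0.11, 0.7, 0, 0, 0, -0.69],
  [-0.11, 0.7, 0, 0, 0, -0.69],
  [-0.11, 0.7, 0, 0, 0, -0.69],
  [-0.11, 0.7, 0, 0, 0, -0.69],
  [-0.11, 0.7, 0, 0, 0, -0.69],
  [-0.11, 0.7, 0, 0, 0, -0.69],
  [-0.11, 0.7, 0, 0, 0, -0.69],
], grip=0.6)

```text
time_s: 33.2
position: [0.599, -0.1505, 0.1283]
tcp_rot: [[0.505, 0.863, -0.003], [0.863, -0.505, 0.001], [-0.0, -0.003, -1.0]]
force: [0.3, -0.5, 0.5]
opening: 0.6
grasp_force: 0.0
```

send_rows([
  [-0.95, 0.15, 0, 0, 0, -0.98],
  [-0.95, 0.15, 0, 0, 0, -0.98],
  [-0.95, 0.15, 0, 0, 0, -0.98],
  [-0.95, 0.15, 0, 0, 0, -0.98],
  [-0.95, 0.15, 0, 0, 0, -0.98],
  [-0.95, 0.15, 0, 0, 0, -0.98],
  [-0.95, 0.15, 0, 0, 0, -0.98],
  [-0.95, 0.15, 0, 0, 0, -0.98],
  [-0.95, 0.15, 0, 0, 0, -0.98],
  [-0.95, 0.15, 0, 0, 0, -0.98],
  [-0.95, 0.15, 0, 0, 0, -0.98],
  [-0.95, 0.15, 0, 0, 0, -0.98],
])

```text
time_s: 34.4
position: [0.5124, -0.3746, 0.1291]
tcp_rot: [[-0.847, 0.532, -0.001], [0.532, 0.847, 0.001], [0.001, 0.0, -1.0]]
force: [0.3, 0.5, -0.8]
opening: 0.605
grasp_force: 0.0
```

```bash
python3 - <<'E'
from h import *
st(); plan((.494,-.454,.13,158)); s,p,d,ci=cap('top'); drawer(s,p,d,ci)
E
```

```text
t 34.4 [ 0.5124 -0.3746  0.1291] phi 147.89 tilt 0.06 F [ 0.3  0.5 -0.8] op 0.605 gf 0.0 j6 -104.1
(0.494, -0.454, 0.13, 158) -> [-0.1063, -0.3081, -0.0038] [0.0002, -0.0007, -0.1123] rows 2
bar n 124 y -0.0527 0.0944 x mean 0.6046 yaw -0.35
```

send_rows([
  [-0.106, -0.308, 0, 0, 0, -0.112],
  [-0.106, -0.308, 0, 0, 0, -0.112],
  [-0.106, -0.308, 0, 0, 0, -0.112],
  [-0.106, -0.308, 0, 0, 0, -0.112],
  [-0.106, -0.308, 0, 0, 0, -0.112],
  [-0.106, -0.308, 0, 0, 0, -0.112],
  [-0.106, -0.308, 0, 0, 0, -0.112],
])

```text
time_s: 35.15
position: [0.4946, -0.4531, 0.1298]
tcp_rot: [[-0.928, 0.373, -0.0], [0.373, 0.928, 0.0], [0.0, 0.0, -1.0]]
force: [0.4, 0.1, -1.0]
opening: 0.605
grasp_force: 0.0
```

```bash
python3 - <<'E'
from h import *
st(); s,p,d,ci=cap('wrist','w7.png'); P=cloud('wrist',ci,s,d); R=np.array(s['tcp_rot']); T=(P-s['position'])@R
m=((P[...,2]>.013)&(P[...,2]<.04)&(p.max(-1)<120)&(abs(T[...,0])<.1)&(abs(T[...,1])<.05)).astype(np.uint8)
n,l,sta,cc=cv2.connectedComponentsWithStats(m); i=1+np.argmax(sta[1:,4]); t=T[l==i]
print(cc[i],len(t),cv2.minAreaRect((t[:,:2]*1000).astype(np.float32)),np.percentile(P[l==i][:,2],[5,50,95]))
E
```

```text
t 35.15 [ 0.4946 -0.4531  0.1298] phi 158.08 tilt 0.03 F [ 0.4  0.1 -1. ] op 0.605 gf 0.0 j6 -120.1
[260.09278351 182.47079038] 1164 ((-9.037174224853516, 3.9073991775512695), (70.43384552001953, 20.86111068725586), 0.3895561695098877) [0.02027666 0.02178161 0.02310553]
```

View pics/w7.png

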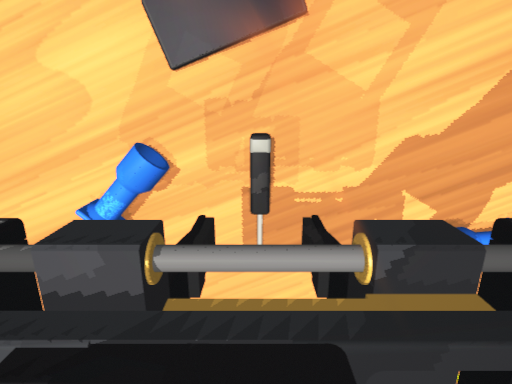

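The wrist view shows the driver aligned with the tool, its handle at (260,175) and its blade down towards the gripper. Its centre is 4 mm off in tool y, so I correct that and grasp.

send_rows([
  [-0.012, 0.015, 0.15, 0, 0, 0],
  [-0.012, 0.015, 0.3, 0, 0, 0],
  [-0.012, 0.015, 0.42, 0, 0, 0],
  [-0.012, 0.015, 0.5, 0, 0, 0],
  [-0.012, 0.015, 0.56, 0, 0, 0],
  [-0.012, 0.015, 0.6, 0, 0, 0],
  [-0.012, 0.015, 0.62, 0, 0, 0],
  [-0.012, 0.015, 0.64, 0, 0, 0],
  [-0.012, 0.015, 0.655, 0, 0, 0],
  [-0.012, 0.015, 0.655, 0, 0, 0],
])

```text
time_s: 36.2
position: [0.4986, -0.4521, -0.0339]
tcp_rot: [[-0.927, 0.374, 0.0], [0.374, 0.927, -0.0], [-0.0, -0.0, -1.0]]
force: [-0.2, -0.0, -0.5]
opening: 0.598
grasp_force: 0.0
```

send_rows([
  [0, 0, 0, 0, 0, 0],
  [0, 0, 0, 0, 0, 0],
  [0, 0, 0, 0, 0, 0],
  [0, 0, 0, 0, 0, 0],
  [0, 0, 0, 0, 0, 0],
  [0, 0, 0, 0, 0, 0],
], grip=0.1)

```text
time_s: 36.8
position: [0.4985, -0.452, -0.0339]
tcp_rot: [[-0.927, 0.374, 0.0], [0.374, 0.927, -0.0], [-0.0, -0.0, -1.0]]
force: [-0.1, -0.3, 1.1]
opening: 0.249
grasp_force: 30.0
```

send_rows([
  [0, 0, -0.1, 0, 0, 0],
  [0, 0, -0.25, 0, 0, 0],
  [0, 0, -0.4, 0, 0, 0],
  [0, 0, -0.56, 0, 0, 0],
  [0, 0, -0.56, 0, 0, 0],
])

```text
time_s: 37.3
position: [0.5016, -0.4557, 0.1126]
tcp_rot: [[-0.927, 0.374, 0.008], [0.374, 0.927, -0.01], [-0.011, -0.006, -1.0]]
force: [0.3, 0.2, -0.3]
opening: 0.248
grasp_force: 30.0
```

```bash
python3 - <<'E'
from h import *
st(); c=H+.0965*EX-.004*EY; print(c); plan((.54,-.2,.11,120),(c[0],c[1],.11,87.7),(c[0],c[1],.01,87.7))
E
```

```text
t 37.3 [ 0.5016 -0.4557  0.1126] phi 158.04 tilt 0.75 F [ 0.3  0.2 -0.3] op 0.248 gf 30.0 j6 -119.7
[0.5322624  0.02163355]
(0.54, -0.2, 0.11, 120) -> [0.24, 1.006, 0.0013] [-0.0016, 0.0083, 0.4227] rows 6
(np.float64(0.5322624), np.float64(0.02163355), 0.11, 87.7) -> [0.7832, 0.4165, 0.0] [0.0, 0.0, 0.3589] rows 5
(np.float64(0.5322624), np.float64(0.02163355), 0.01, 87.7) -> [0.0, 0.0, 0.4] [0.0, 0.0, 0.0] rows 2
```

send_rows([
  [0.24, 0.98, 0, 0, 0, 0.423],
  [0.24, 0.98, 0, 0, 0, 0.423],
  [0.24, 0.98, 0, 0, 0, 0.423],
  [0.24, 0.98, 0, 0, 0, 0.423],
  [0.24, 0.98, 0, 0, 0, 0.423],
  [0.24, 0.98, 0, 0, 0, 0.423],
  [0.24, 0.98, 0, 0, 0, 0.423],
  [0.24, 0.98, 0, 0, 0, 0.423],
  [0.24, 0.98, 0, 0, 0, 0.423],
])

```text
time_s: 38.2
position: [0.5346, -0.204, 0.1058]
tcp_rot: [[-0.498, 0.867, 0.0], [0.867, 0.498, -0.001], [-0.001, 0.0, -1.0]]
force: [0.5, -0.0, -1.1]
opening: 0.251
grasp_force: 30.0
```

```bash
python3 - <<'E'
from h import *
st(); plan((.5323,.0216,.11,87.7))
E
```

```text
t 38.2 [ 0.5346 -0.204   0.1058] phi 119.87 tilt 0.04 F [ 0.5 -0.  -1.1] op 0.251 gf 30.0 j6 -61.9
(0.5323, 0.0216, 0.11, 87.7) -> [0.787, 0.4414, -0.0175] [0.0001, 0.0004, 0.3574] rows 5
```

send_rows([
  [0.787, 0.441, -0.017, 0, 0, 0.357],
  [0.787, 0.441, -0.017, 0, 0, 0.357],
  [0.787, 0.441, -0.017, 0, 0, 0.357],
  [0.787, 0.441, -0.017, 0, 0, 0.357],
  [0.787, 0.441, -0.017, 0, 0, 0.357],
  [0.787, 0.441, -0.017, 0, 0, 0.357],
  [0.787, 0.441, -0.017, 0, 0, 0.357],
  [0.787, 0.441, -0.017, 0, 0, 0.357],
  [0.787, 0.441, -0.017, 0, 0, 0.357],
])

```text
time_s: 39.1
position: [0.5322, 0.0214, 0.1101]
tcp_rot: [[0.04, 0.999, 0.0], [0.999, -0.04, -0.0], [-0.0, 0.0, -1.0]]
force: [-0.2, -1.0, -0.9]
opening: 0.251
grasp_force: 30.0
```

```bash
python3 - <<'E'
from h import *
st(); plan((.5323,.0216,.01,87.7))
s,p,d,ci=cap('wrist','w8.png')
E
```

```text
t 39.1 [0.5322 0.0214 0.1101] phi 87.68 tilt 0.03 F [-0.2 -1.  -0.9] op 0.251 gf 30.0 j6 -7.4
(0.5323, 0.0216, 0.01, 87.7) -> [0.001, 0.0001, 0.4006] [0.0002, 0.0002, -0.0002] rows 3
```

View pics/w8.png

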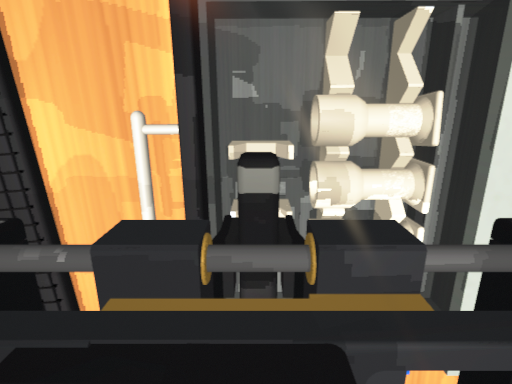

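The driver (column 258) is centred over the saddle (columns 230–293). Lower and release.

send_rows([
  [0, 0, 0.07, 0, 0, 0],
  [0, 0, 0.14, 0, 0, 0],
  [0, 0, 0.21, 0, 0, 0],
  [0, 0, 0.27, 0, 0, 0],
  [0, 0, 0.32, 0, 0, 0],
  [0, 0, 0.35, 0, 0, 0],
  [0, 0, 0.37, 0, 0, 0],
  [0, 0, 0.39, 0, 0, 0],
  [0, 0, 0.403, 0, 0, 0],
  [0, 0, 0.403, 0, 0, 0],
])

```text
time_s: 40.15
position: [0.5317, 0.0233, 0.0093]
tcp_rot: [[0.038, 0.999, -0.0], [0.999, -0.038, 0.0], [0.0, -0.0, -1.0]]
force: [0.6, 0.3, -0.7]
opening: 0.249
grasp_force: 30.0
```

send_rows([
  [0, 0, 0, 0, 0, 0],
  [0, 0, 0, 0, 0, 0],
  [0, 0, 0, 0, 0, 0],
  [0, 0, 0, 0, 0, 0],
], grip=0.36)

```text
time_s: 40.55
position: [0.532, 0.0232, 0.0097]
tcp_rot: [[0.038, 0.999, 0.001], [0.999, -0.038, -0.0], [-0.0, 0.001, -1.0]]
force: [0.1, 0.8, 0.1]
opening: 0.358
grasp_force: 0.0
```

send_rows([
  [0, 0, -0.08, 0, 0, 0],
  [0, 0, -0.2, 0, 0, 0],
  [0, 0, -0.35, 0, 0, 0],
  [0, 0, -0.5, 0, 0, 0],
  [0, -0.2, -0.5, 0, 0, 0],
  [0, -0.37, -0.5, 0, 0, 0],
  [0, -0.37, -0.5, 0, 0, 0],
  [0, -0.37, -0.5, 0, 0, 0],
])

```text
time_s: 41.35
position: [0.4386, 0.0269, 0.1348]
tcp_rot: [[0.038, 0.999, 0.001], [0.999, -0.038, -0.0], [-0.0, 0.001, -1.0]]
force: [1.2, -0.2, 0.4]
opening: 0.358
grasp_force: 0.0
```

```bash
python3 - <<'E'
from h import *
st(); s,p,d,ci=cap('wrist'); cv2.imwrite('pics/w9.png',p[:,:,::-1]); P=cloud('wrist',ci,s,d)
D=P[...,:2]-(H+.0965*EX); a,b=D@EX,D@EY; m=(abs(a)<.02)&(abs(b)<.06)&(P[...,2]>.056)&(P[...,2]<.1)&(p.max(-1)<110)
print('driver',m.sum(),np.percentile(a[m],[2,50,98]).round(4),np.percentile(b[m],[2,98]).round(4),np.percentile(P[...,2][m],[5,50,95]).round(4))
plan((.437,.0285,.12,87.7),(.437,.0285,.023,87.7))
E
```

```text
t 41.35 [0.4386 0.0269 0.1348] phi 87.82 tilt 0.03 F [ 1.2 -0.2  0.4] op 0.358 gf 0.0 j6 -8.9
driver 1735 [-0.0103 -0.0014  0.0102] [-0.0355  0.0458] [0.059  0.0636 0.0649]
(0.437, 0.0285, 0.12, 87.7) -> [0.0075, -0.0141, 0.0598] [0.0015, 0.0002, 0.0014] rows 1
(0.437, 0.0285, 0.023, 87.7) -> [0.0, 0.0, 0.388] [0.0, 0.0, 0.0] rows 2
```

View pics/w9.png

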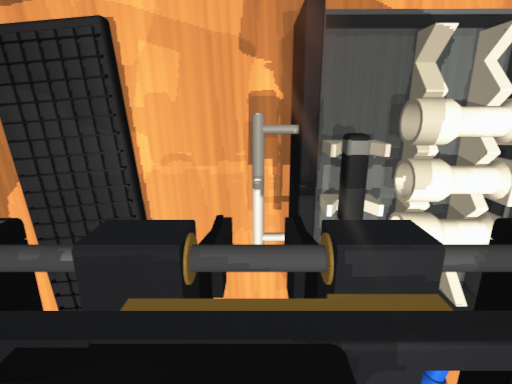

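The driver is seated (top at 0.064), and the bar at column 258 is centred between the fingers. Grip the bar and push.

send_rows([
  [0, -0.004, 0.1, 0, 0, 0],
  [0, -0.004, 0.2, 0, 0, 0],
  [0, -0.004, 0.3, 0, 0, 0],
  [0, -0.004, 0.38, 0, 0, 0],
  [0, -0.004, 0.42, 0, 0, 0],
  [0, -0.004, 0.445, 0, 0, 0],
  [0, -0.004, 0.445, 0, 0, 0],
], grip=0.3)

```text
time_s: 42.1
position: [0.439, 0.0266, 0.0227]
tcp_rot: [[0.038, 0.999, -0.0], [0.999, -0.038, 0.0], [0.0, -0.0, -1.0]]
force: [-0.1, 1.3, -0.1]
opening: 0.3
grasp_force: 0.0
```

send_rows([
  [0, 0, 0, 0, 0, 0],
  [0, 0, 0, 0, 0, 0],
  [0, 0, 0, 0, 0, 0],
  [0, 0, 0, 0, 0, 0],
  [0, 0, 0, 0, 0, 0],
], grip=0)

```text
time_s: 42.6
position: [0.4387, 0.0267, 0.0238]
tcp_rot: [[0.038, 0.999, 0.001], [0.999, -0.038, -0.0], [-0.0, 0.001, -1.0]]
force: [-0.8, 0.1, 6.5]
opening: 0.118
grasp_force: 30.0
```

send_rows([
  [0, 0.01, 0, 0, 0, 0],
  [0, 0.025, 0, 0, 0, 0],
  [0, 0.05, 0, 0, 0, 0],
  [0, 0.08, 0, 0, 0, 0],
  [0, 0.11, 0, 0, 0, 0],
  [0, 0.14, 0, 0, 0, 0],
  [0, 0.17, 0, 0, 0, 0],
  [0, 0.2, 0, 0, 0, 0],
  [0, 0.23, 0, 0, 0, 0],
  [0, 0.26, 0, 0, 0, 0],
  [0, 0.29, 0, 0, 0, 0],
  [0, 0.32, 0, 0, 0, 0],
])

```text
time_s: 43.8
position: [0.5184, 0.0239, 0.0239]
tcp_rot: [[0.038, 0.999, 0.0], [0.999, -0.038, 0.0], [0.0, 0.0, -1.0]]
force: [-1.5, 0.8, 5.8]
opening: 0.115
grasp_force: 30.0
```

```bash
python3 - <<'E'
from h import *
st(); s,p,d,ci=cap('wrist'); cv2.imwrite('pics/w10.png',p[:,:,::-1])
c=np.array([.436,.0295])+.225*EX; plan((c[0],c[1],.023,87.7)); print(c)
E
```

```text
t 43.8 [0.5184 0.0239 0.0239] phi 87.83 tilt 0.01 F [-1.5  0.8  5.8] op 0.115 gf 30.0 j6 -7.6
(np.float64(0.66082), np.float64(0.0204775), 0.023, 87.7) -> [0.0084, 0.5603, 0.0057] [0.0024, -0.0001, 0.001] rows 3
[0.66082   0.0204775]
```

send_rows([
  [0, 0.03, 0, 0, 0, 0],
  [0, 0.06, 0, 0, 0, 0],
  [0, 0.09, 0, 0, 0, 0],
  [0, 0.12, 0, 0, 0, 0],
  [0, 0.15, 0, 0, 0, 0],
  [0, 0.18, 0, 0, 0, 0],
  [0, 0.22, 0, 0, 0, 0],
  [0, 0.26, 0, 0, 0, 0],
  [0, 0.3, 0, 0, 0, 0],
  [0, 0.34, 0, 0, 0, 0],
  [0, 0.38, 0, 0, 0, 0],
  [0, 0.42, 0, 0, 0, 0],
])

```text
time_s: 45.05
position: [0.6231, 0.0202, 0.0239]
tcp_rot: [[0.038, 0.999, -0.0], [0.999, -0.038, 0.0], [0.0, -0.001, -1.0]]
force: [-0.8, 0.7, 6.8]
opening: 0.115
grasp_force: 30.0
```

send_rows([
  [0, 0.02, 0, 0, 0, 0],
  [0, 0.04, 0, 0, 0, 0],
  [0, 0.06, 0, 0, 0, 0],
  [0, 0.08, 0, 0, 0, 0],
  [0, 0.1, 0, 0, 0, 0],
  [0, 0.11, 0, 0, 0, 0],
  [0, 0.12, 0, 0, 0, 0],
  [0, 0.13, 0, 0, 0, 0],
  [0, 0.14, 0, 0, 0, 0],
])

```text
time_s: 45.95
position: [0.651, 0.0192, 0.0238]
tcp_rot: [[0.037, 0.999, -0.015], [0.999, -0.037, 0.001], [0.0, -0.015, -1.0]]
force: [-14.5, -0.1, 18.8]
opening: 0.115
grasp_force: 30.0
```

send_rows([
  [0, 0.01, 0, 0, 0, 0],
  [0, 0.02, 0, 0, 0, 0],
  [0, 0.025, 0, 0, 0, 0],
])

```text
time_s: 46.25
position: [0.6619, 0.0187, 0.0239]
tcp_rot: [[0.038, 0.999, -0.004], [0.999, -0.038, 0.001], [0.001, -0.004, -1.0]]
force: [-0.5, 1.7, 5.5]
opening: 0.114
grasp_force: 30.0
```

Past the catch. A little more, until it presses on the stop.

send_rows([
  [0, 0.004, 0, 0, 0, 0],
  [0, 0.008, 0, 0, 0, 0],
  [0, 0.012, 0, 0, 0, 0],
  [0, 0.012, 0, 0, 0, 0],
])

```text
time_s: 46.65
position: [0.6628, 0.0187, 0.0239]
tcp_rot: [[0.037, 0.999, -0.009], [0.999, -0.037, 0.001], [0.001, -0.009, -1.0]]
force: [-8.2, 1.0, 11.9]
opening: 0.115
grasp_force: 30.0
```

send_rows([
  [0, 0.008, 0, 0, 0, 0],
  [0, 0.008, 0, 0, 0, 0],
])

```text
time_s: 46.85
position: [0.6626, 0.0188, 0.0238]
tcp_rot: [[0.037, 0.999, -0.014], [0.999, -0.037, 0.001], [0.0, -0.014, -1.0]]
force: [-11.8, 1.2, 14.3]
opening: 0.115
grasp_force: 30.0
```

It's against the rigid stop. Release, rise straight up, back off, and check.

send_rows([
  [0, -0.012, 0, 0, 0, 0],
  [0, -0.012, 0, 0, 0, 0],
  [0, -0.012, 0, 0, 0, 0],
  [0, -0.012, -0.1, 0, 0, 0],
  [0, -0.012, -0.25, 0, 0, 0],
  [0, -0.012, -0.4, 0, 0, 0],
  [0, -0.012, -0.55, 0, 0, 0],
  [0, -0.2, -0.55, 0, 0, 0],
  [0, -0.4, -0.55, 0, 0, 0],
  [0, -0.6, -0.55, 0, 0, 0],
  [0, -0.6, -0.55, 0, 0, 0],
], grip=0.28)

```text
time_s: 47.95
position: [0.5068, 0.0258, 0.1581]
tcp_rot: [[0.037, 0.999, -0.017], [0.999, -0.037, 0.003], [0.002, -0.017, -1.0]]
force: [-0.2, 0.2, -0.8]
opening: 0.286
grasp_force: 0.0
```

```bash
python3 - <<'E'
from h import *
st(); s,p,d,ci=cap('top'); P=cloud('top',ci,s,d)
cv2.imwrite('pics/f1.png',cv2.resize(p[:,:,::-1],(800,600)))
s,q,d,ci=cap('side'); P=cloud('side',ci,s,d)
hsv=cv2.cvtColor(q,cv2.COLOR_RGB2HSV); m=(hsv[...,1]<70)&(hsv[...,2]>90)&(P[...,0]>.64)&(P[...,0]<.685)&(abs(P[...,1]-.02)<.09)&(P[...,2]>.065)&(P[...,2]<.09)
print(m.sum(),np.percentile(P[m],[5,25,50,75],axis=0).round(3))
E
```

```text
t 47.95 [0.5068 0.0258 0.1581] phi 87.86 tilt 1.0 F [-0.2  0.2 -0.8] op 0.286 gf 0.0 j6 -7.6
140 [[ 0.658 -0.03   0.075]
 [ 0.661 -0.014  0.078]
 [ 0.664  0.029  0.079]
 [ 0.667  0.068  0.08 ]]
```

View pics/f1.png

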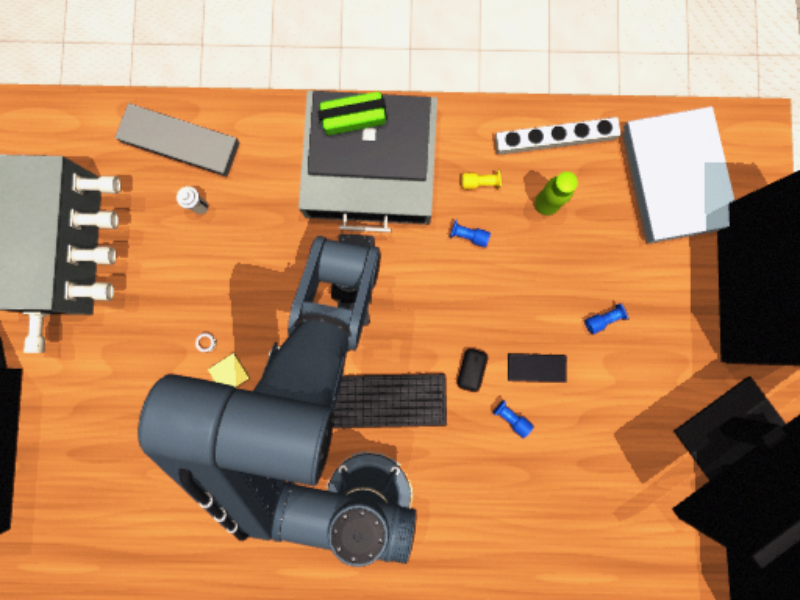

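The drawer is home: its front is flush with the unit and the bar is at (365,227). No white holders remain on the desk, and the bystanders in view haven't moved. The robot touches nothing, so I hand in.

```bash
python3 -c "
from rig import ticket; print(ticket.hand_in())"
```

```text
the job is handed in; nothing more can be done
None
```

The job is handed in: all three loose lamp holders are in their own cradles with plates to the back, the screwdriver is in its saddles, and the drawer is pushed home past its catch and flush; the hand-in returned no verdict.

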